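# Load uncapped filter cassettes into the bench reader

## Task

Draw the reader's carriage all the way out by its orange handle. Take the red cap off every cassette that still wears one and set each cap, mouth down, fully onto a post of its own on the blue cap stand; seat all three cassettes flat and fully home each in a carriage pocket of its own, tongue into the notch. When all are loaded, push the carriage fully in under the hood and let go; leave the wash bottle, vial rack and timer alone.

Things in the scene. Friction and masses are not known exactly. Their poses are not given: they have to be found in the camera images.
- reader: Black bench reader, fixed: 350 wide (x), 365 deep (y), 185 mm high. Origin: on the table at the foot of its face, on the carriage's centre line; the face looks to its own -y, the housing lies at +y. A bed 12 mm high, 110 wide runs out 350 mm in front of the face. The cheeks beside the slot (beyond 75 mm to -x, 100 mm to +x of the centre line) are 185 mm high.
- slot (a point): Middle of the lower edge of the hood over the carriage slot, in the reader's face, 67 mm above the table; the slot is 175 wide. A seated cassette reaches 62 mm and passes, with its cap on 74 mm and does not. Above the slot the face is 112 mm high, and steps up to 185 mm 85 mm farther back.
- carriage (a joint): Travel of the carriage in m: 0 = fully in, 0.26 = fully out (towards the reader's own -y). It slides with about 1.5 N of friction and stays where it is left.
- handle (a point): Centre of the carriage's orange handle bar, an upright plate 60 long (reader's x), 12 thick (y), from 22 to 56 mm above the table; this point is 48 mm above the table. Pinch it from above across its 12 mm. 85 mm outside the reader's face when the carriage is fully in.
- pocket0 (a point): Floor centre of carriage pocket 0 (nearest the housing), 22 mm above the table; axes as the reader's. The pocket is 84 (x) x 60 (y) mm about this point, with a 32 mm wide notch from x = 42 to 66 mm for the tongue; walls 12 high, pitch 70 mm along y. A cassette, origin here and +x along +x, has 2 mm to spare on each side. Any cassette, any pocket.
- pocket1 (a point): Floor centre of carriage pocket 1 (middle), 22 mm above the table; axes as the reader's. The pocket is 84 (x) x 60 (y) mm about this point, with a 32 mm wide notch from x = 42 to 66 mm for the tongue; walls 12 high, pitch 70 mm along y. A cassette, origin here and +x along +x, has 2 mm to spare on each side. Any cassette, any pocket.
- pocket2 (a point): Floor centre of carriage pocket 2 (nearest the handle), 22 mm above the table; axes as the reader's. The pocket is 84 (x) x 60 (y) mm about this point, with a 32 mm wide notch from x = 42 to 66 mm for the tongue; walls 12 high, pitch 70 mm along y. A cassette, origin here and +x along +x, has 2 mm to spare on each side. Any cassette, any pocket.
- cassette0: White flat plastic cassette, body 80 x 56 x 16 mm (x, y, z), with a tongue 28 wide, 16 high at the +x end (x 40 to 64). Origin: underside centre of the 80 x 56 body. On top: a grip fin 14 thick (y), x 4 to 40, z 16 to 40 mm, to be pinched across y; at x = -20 a steel collar 30 across, z 16 to 30, under the red cap if there is one. About 160 g.
- cassette1: Yellow flat plastic cassette, body 80 x 56 x 16 mm (x, y, z), with a tongue 28 wide, 16 high at the +x end (x 40 to 64). Origin: underside centre of the 80 x 56 body. On top: a grip fin 14 thick (y), x 4 to 40, z 16 to 40 mm, to be pinched across y; at x = -20 a steel collar 30 across, z 16 to 30, under the red cap if there is one. About 160 g.
- cassette2: Green flat plastic cassette, body 80 x 56 x 16 mm (x, y, z), with a tongue 28 wide, 16 high at the +x end (x 40 to 64). Origin: underside centre of the 80 x 56 body. On top: a grip fin 14 thick (y), x 4 to 40, z 16 to 40 mm, to be pinched across y; at x = -20 a steel collar 30 across, z 16 to 30, under the red cap if there is one. About 160 g.
- cap0: Red round cap, loose, standing mouth down over the collar of cassette0 at the start: 44 mm outside, 38 mm inside, 36 high, closed top 4 mm thick. Origin: centre of its lower rim, z up towards the closed top. About 30 g. None if this cassette starts uncapped.
- cap1: Red round cap, loose, standing mouth down over the collar of cassette1 at the start: 44 mm outside, 38 mm inside, 36 high, closed top 4 mm thick. Origin: centre of its lower rim, z up towards the closed top. About 30 g. None if this cassette starts uncapped.
- cap2: Red round cap, loose, standing mouth down over the collar of cassette2 at the start: 44 mm outside, 38 mm inside, 36 high, closed top 4 mm thick. Origin: centre of its lower rim, z up towards the closed top. About 30 g. None if this cassette starts uncapped.
- capstand: Blue cap stand, fixed: 56 (x) x 236 (y) x 10 mm with three steel posts in a row along its y. Origin: centre of its underside.
- post0 (a point): Foot of post 0 of the cap stand, on the board's top, 10 mm above the table. The post is 28 mm across and 16 mm high above this point; posts are 85 mm apart. A cap that is set on it stands with its rim on the board, its origin at this point. Any cap on any post.
- post1 (a point): Foot of post 1 of the cap stand, on the board's top, 10 mm above the table. The post is 28 mm across and 16 mm high above this point; posts are 85 mm apart. A cap that is set on it stands with its rim on the board, its origin at this point. Any cap on any post.
- post2 (a point): Foot of post 2 of the cap stand, on the board's top, 10 mm above the table. The post is 28 mm across and 16 mm high above this point; posts are 85 mm apart. A cap that is set on it stands with its rim on the board, its origin at this point. Any cap on any post.
- mat: Black rubber mat, fixed, 150 x 300 x 3 mm, on which the cassettes lie at the start. Origin: on the table, 8 mm to -x of the mat's middle.
- washbottle: White wash bottle with blue cap, 64 mm across, 160 high; to be left alone. Origin: centre of its foot.
- vialrack: Blue vial rack 60 x 150 x 40 mm with vials to 70 mm; to be left alone. Origin: centre of its underside.
- timer: Grey bench timer 70 x 90 x 30 mm; to be left alone. Origin: centre of its underside.

How it is judged:
On the way, in this order (a step that is already met when the one before it is completed fails the run):
1. the carriage is drawn fully out (value of joint carriage above 0.245 m), for 0.2 s.
2. with the carriage out, every cassette is uncapped and seated in a pocket, every cap on a post (((horizontal distance between cap0 and post0 below 0.009 m and z of cap0 in the frame of post0 below 0.004 m and angle between cap0's own z axis and vertical below 0.1 rad) or (horizontal distance between cap0 and post1 below 0.009 m and z of cap0 in the frame of post1 below 0.004 m and angle between cap0's own z axis and vertical below 0.1 rad) or (horizontal distance between cap0 and post2 below 0.009 m and z of cap0 in the frame of post2 below 0.004 m and angle between cap0's own z axis and vertical below 0.1 rad)) and ((horizontal distance between cap1 and post0 below 0.009 m and z of cap1 in the frame of post0 below 0.004 m and angle between cap1's own z axis and vertical below 0.1 rad) or (horizontal distance between cap1 and post1 below 0.009 m and z of cap1 in the frame of post1 below 0.004 m and angle between cap1's own z axis and vertical below 0.1 rad) or (horizontal distance between cap1 and post2 below 0.009 m and z of cap1 in the frame of post2 below 0.004 m and angle between cap1's own z axis and vertical below 0.1 rad)) and ((horizontal distance between cap2 and post0 below 0.009 m and z of cap2 in the frame of post0 below 0.004 m and angle between cap2's own z axis and vertical below 0.1 rad) or (horizontal distance between cap2 and post1 below 0.009 m and z of cap2 in the frame of post1 below 0.004 m and angle between cap2's own z axis and vertical below 0.1 rad) or (horizontal distance between cap2 and post2 below 0.009 m and z of cap2 in the frame of post2 below 0.004 m and angle between cap2's own z axis and vertical below 0.1 rad)) and ((horizontal distance between cassette0 and pocket0 below 0.005 m and z of cassette0 in the frame of pocket0 below 0.003 m and angle between the x axis of cassette0 and the x axis of pocket0, either way round below 0.08 rad and angle between cassette0's own z axis and vertical below 0.05 rad) or (horizontal distance between cassette0 and pocket1 below 0.005 m and z of cassette0 in the frame of pocket1 below 0.003 m and angle between the x axis of cassette0 and the x axis of pocket1, either way round below 0.08 rad and angle between cassette0's own z axis and vertical below 0.05 rad) or (horizontal distance between cassette0 and pocket2 below 0.005 m and z of cassette0 in the frame of pocket2 below 0.003 m and angle between the x axis of cassette0 and the x axis of pocket2, either way round below 0.08 rad and angle between cassette0's own z axis and vertical below 0.05 rad)) and ((horizontal distance between cassette1 and pocket0 below 0.005 m and z of cassette1 in the frame of pocket0 below 0.003 m and angle between the x axis of cassette1 and the x axis of pocket0, either way round below 0.08 rad and angle between cassette1's own z axis and vertical below 0.05 rad) or (horizontal distance between cassette1 and pocket1 below 0.005 m and z of cassette1 in the frame of pocket1 below 0.003 m and angle between the x axis of cassette1 and the x axis of pocket1, either way round below 0.08 rad and angle between cassette1's own z axis and vertical below 0.05 rad) or (horizontal distance between cassette1 and pocket2 below 0.005 m and z of cassette1 in the frame of pocket2 below 0.003 m and angle between the x axis of cassette1 and the x axis of pocket2, either way round below 0.08 rad and angle between cassette1's own z axis and vertical below 0.05 rad)) and ((horizontal distance between cassette2 and pocket0 below 0.005 m and z of cassette2 in the frame of pocket0 below 0.003 m and angle between the x axis of cassette2 and the x axis of pocket0, either way round below 0.08 rad and angle between cassette2's own z axis and vertical below 0.05 rad) or (horizontal distance between cassette2 and pocket1 below 0.005 m and z of cassette2 in the frame of pocket1 below 0.003 m and angle between the x axis of cassette2 and the x axis of pocket1, either way round below 0.08 rad and angle between cassette2's own z axis and vertical below 0.05 rad) or (horizontal distance between cassette2 and pocket2 below 0.005 m and z of cassette2 in the frame of pocket2 below 0.003 m and angle between the x axis of cassette2 and the x axis of pocket2, either way round below 0.08 rad and angle between cassette2's own z axis and vertical below 0.05 rad)) and value of joint carriage above 0.2 m), for 0.2 s.
At the end, for the whole second after the job is handed in: Carriage within 8 mm of fully in; each cassette in its own pocket: 5 mm of centre, 3 mm of floor, square to 0.08 rad, level to 0.05 rad; each cap on its own post: 9 mm of axis, rim 4 mm of board, upright to 0.1 rad; all at rest (((horizontal distance between cap0 and post0 below 0.009 m and z of cap0 in the frame of post0 below 0.004 m and angle between cap0's own z axis and vertical below 0.1 rad) or (horizontal distance between cap0 and post1 below 0.009 m and z of cap0 in the frame of post1 below 0.004 m and angle between cap0's own z axis and vertical below 0.1 rad) or (horizontal distance between cap0 and post2 below 0.009 m and z of cap0 in the frame of post2 below 0.004 m and angle between cap0's own z axis and vertical below 0.1 rad)) and ((horizontal distance between cap1 and post0 below 0.009 m and z of cap1 in the frame of post0 below 0.004 m and angle between cap1's own z axis and vertical below 0.1 rad) or (horizontal distance between cap1 and post1 below 0.009 m and z of cap1 in the frame of post1 below 0.004 m and angle between cap1's own z axis and vertical below 0.1 rad) or (horizontal distance between cap1 and post2 below 0.009 m and z of cap1 in the frame of post2 below 0.004 m and angle between cap1's own z axis and vertical below 0.1 rad)) and ((horizontal distance between cap2 and post0 below 0.009 m and z of cap2 in the frame of post0 below 0.004 m and angle between cap2's own z axis and vertical below 0.1 rad) or (horizontal distance between cap2 and post1 below 0.009 m and z of cap2 in the frame of post1 below 0.004 m and angle between cap2's own z axis and vertical below 0.1 rad) or (horizontal distance between cap2 and post2 below 0.009 m and z of cap2 in the frame of post2 below 0.004 m and angle between cap2's own z axis and vertical below 0.1 rad)) and ((horizontal distance between cassette0 and pocket0 below 0.005 m and z of cassette0 in the frame of pocket0 below 0.003 m and angle between the x axis of cassette0 and the x axis of pocket0, either way round below 0.08 rad and angle between cassette0's own z axis and vertical below 0.05 rad) or (horizontal distance between cassette0 and pocket1 below 0.005 m and z of cassette0 in the frame of pocket1 below 0.003 m and angle between the x axis of cassette0 and the x axis of pocket1, either way round below 0.08 rad and angle between cassette0's own z axis and vertical below 0.05 rad) or (horizontal distance between cassette0 and pocket2 below 0.005 m and z of cassette0 in the frame of pocket2 below 0.003 m and angle between the x axis of cassette0 and the x axis of pocket2, either way round below 0.08 rad and angle between cassette0's own z axis and vertical below 0.05 rad)) and ((horizontal distance between cassette1 and pocket0 below 0.005 m and z of cassette1 in the frame of pocket0 below 0.003 m and angle between the x axis of cassette1 and the x axis of pocket0, either way round below 0.08 rad and angle between cassette1's own z axis and vertical below 0.05 rad) or (horizontal distance between cassette1 and pocket1 below 0.005 m and z of cassette1 in the frame of pocket1 below 0.003 m and angle between the x axis of cassette1 and the x axis of pocket1, either way round below 0.08 rad and angle between cassette1's own z axis and vertical below 0.05 rad) or (horizontal distance between cassette1 and pocket2 below 0.005 m and z of cassette1 in the frame of pocket2 below 0.003 m and angle between the x axis of cassette1 and the x axis of pocket2, either way round below 0.08 rad and angle between cassette1's own z axis and vertical below 0.05 rad)) and ((horizontal distance between cassette2 and pocket0 below 0.005 m and z of cassette2 in the frame of pocket0 below 0.003 m and angle between the x axis of cassette2 and the x axis of pocket0, either way round below 0.08 rad and angle between cassette2's own z axis and vertical below 0.05 rad) or (horizontal distance between cassette2 and pocket1 below 0.005 m and z of cassette2 in the frame of pocket1 below 0.003 m and angle between the x axis of cassette2 and the x axis of pocket1, either way round below 0.08 rad and angle between cassette2's own z axis and vertical below 0.05 rad) or (horizontal distance between cassette2 and pocket2 below 0.005 m and z of cassette2 in the frame of pocket2 below 0.003 m and angle between the x axis of cassette2 and the x axis of pocket2, either way round below 0.08 rad and angle between cassette2's own z axis and vertical below 0.05 rad)) and value of joint carriage below 0.008 m and linear speed of each of cassette0, cassette1, cassette2, cap0, cap1, cap2 below 0.02 m/s); the robot touches nothing.
It fails at once if the washbottle is moved more than 30 mm (distance of washbottle from where it was at the start of the episode above 0.03 m).
It fails at once if the vialrack is moved more than 30 mm (distance of vialrack from where it was at the start of the episode above 0.03 m).
It fails at once if the timer is moved more than 30 mm (distance of timer from where it was at the start of the episode above 0.03 m).
Of cap0, cap1, cap2 only 1 to 3 are there at a start; the rules pass over those that are not, and their reading is None.
At some moment in a run one of cassette0, cassette1, cassette2 may be knocked a few centimetres aside while the robot is not near it.
Once in a run the grip may slacken for a moment while it holds something.
It also fails if it takes over 208 s, if anything falls off the work surface, if the arm or the gripper's body presses on something with over 40 N, if the wrist force passes 120 N, or if a joint passes its speed limit or range.

## Robot

A 7-joint arm with a two-finger parallel gripper is mounted at the origin on the work surface. World frame = base frame: x ahead of the robot, y to its left, z up, the work surface at z = 0. Lengths are in m, angles in rad, forces in N, time in s.
With the tool pointing down it reaches from about 0.4 to 0.85 m from the base axis. Payload 4.5 kg.
Tool frame: the origin (TCP) lies at the very end of the fingers, on their centre line; the grasp point (between the pads) lies 19 mm behind it; z points along the fingers, y is the line along which they close (so a half turn about z gives the same grasp; the last joint's range is limited). The gripper opens to 88 mm and grips with 3 to 60 N. Pads are 18 mm wide; open, the fingers measure 123 mm over their backs; the gripper's body (75 mm by 187 mm) begins 45 mm behind the grasp point.
Start: joints at [1.309, 0.689, -0.195, 1.565, 0.157, 0.902, -0.215], TCP at [0.182, -0.598, 0.239] pointing down, gripper open.
Joint ranges: [-3.01, 3.01], [-0.46, 2.08], [-1.47, 1.51], [0.13, 2.56], [-1, 4.14], [0.04, 2.09], [-2.66, 2.66]. Speed limits (rad/s): [2.57, 2.57, 3.14, 3.14, 3.14, 3.14, 3.14].

## Interface

Orientations are given as a unit quaternion [w, x, y, z].
In Python, from rig import telemetry, cams, bot, spotter gives the robot as it stands.
- The arm moves only by the tool drive_tool, never from a script. Its argument "series" is text: rows parted by semicolons, each of 7 numbers parted by spaces: the shift along the tool's x, y, z in units of 0.05 m (1.0 is 0.05 m), then the turn, a rotation vector about the tool's x, y, z in units of 0.12 rad (1.0 is 0.12 rad), then the opening, from -1 (shut) to 1 (fully open). A call has 1 to 20 rows; each row shifts and turns the commanded pose from where the row before left it, along the tool's axes as they then stand; what a row does not reach is not made up. A row lasts 1/8 s, in which the tool goes at most 62.5 mm and 10.7 degrees, less where a joint would pass 70% of its speed; a pose out of reach is approached as far as the arm can. A call with a number of a shift or a turn outside -1 to 1 is refused whole. A call with a gripper value outside its range is refused whole. The fingers move at their own pace and stop on an object; the grip force is fixed at half the most. Time passes only in rows, so rows that do not move let the fingers close. It gives the time, the measured TCP pose, the force, the opening and the grip force at its end, in the units of the state.
- telemetry.sense(): the state, without advancing time (a new reading comes with each control period).
- cams.grab_frame(name): name is "scene" or "top"; returns a dict with "image" (420x560x3 uint8, blue, green, red), "z_map" (420x560 float32, m along the optical axis (not along the pixel's ray), 0 where there is no reading), "fx", "fy", "cx", "cy" (pixels), "distortion" ([k1, k2, p1, p2, k3] as OpenCV has them; the pictures are not rectified), "rvec" (rotation vector, rad) and "tvec" (3), from world to camera coordinates, as OpenCV has them. Camera axes: x right, y down, z forward; pixel columns grow to the right and rows downward; lengths in m; the calibration is good to about 2 mm. A picture is of the moment at which its call begins.
- bot.hand_in(): hands the job in; it is judged then, once.
Trained networks look in a picture, given as the dict that the camera call returned (one of the last four; its "shot" number tells which), for a name from the list of things; names that differ only in an ending like _2 or _b are one class to them, and where a whole thing is asked for, a point or a joint stands for the part that bears it (a point fixed in the world has none). Each returns a list of dicts, best first, with "confidence" (0 to 1); they miss things now and then, are a little off and sometimes report something else, mostly with a low value. They report only what shows in the picture. A call takes as long as a camera call.
- spotter.find_in(picture, label): "xyz" ([x, y, z] in m, in world coordinates, good to about 4 mm: the middle of the surface that is visible of it).
- spotter.masks_of(picture, label): "region" (420x560 bool, what is visible of it).
- spotter.tip_of(picture, label): "xyz" ([x, y, z] in m, in world coordinates, good to about 4 mm: a listed point, or the origin of a listed thing).
The state is a dict: "t": time; "joints": joint angles; "qd": joint speeds; "joint_efforts": joint torques, N m; "tool_pos": TCP position; "ee_rot": TCP orientation; "contact_force": force on the tool from outside, world axes, zero at the start; "moment": the same for the moment, N m; "gripper_width": finger opening in m; "gripper_force": force on a finger pad.
Only numpy, scipy, OpenCV 4.12 (cv2) and the standard library are available. Lean on these libraries where they do the work, as an engineer would, in place of code of your own. Each camera call takes 0.05 s, during which the arm holds its last target. There are 200 camera calls.

## Working session

There is one attempt and no reset: what is moved stays moved. The work goes in short steps, Python scripts to look and compute and a tool call to move; the robot and the scene stay as the last step left them, time stands still between calls to the robot, and variables do not carry over. Pictures are saved under pics/ and viewed, at most 14 in all, crops included, and the job is handed in when it is done.

Besides the shell and the picture viewer there is one more tool, called after "Emit:" as name(argument=value, ...), one argument or row to a line, values as JSON. drive_tool: Moves the arm, as the interface text tells. Shifts and turns lie within -1 to 1; 1 stands for 0.05 m of shift or 0.12 rad of turn. Its arguments: {"type":"object","properties":{"series":{"type":"string"}},"required":["series"]}

```bash
ls; mkdir -p pics
cat > h.py <<'E'
import numpy as np, cv2
from scipy.spatial.transform import Rotation as R
from rig import telemetry, cams, bot, spotter
def st():
    s=telemetry.sense(); q=s["ee_rot"]; r=R.from_quat([q[1],q[2],q[3],q[0]])
    return s,np.array(s["tool_pos"]),r
def cloud(p):
    z=p["z_map"]; h,w=z.shape; v,u=np.mgrid[:h,:w]
    K=np.array([[p["fx"],0,p["cx"]],[0,p["fy"],p["cy"]],[0,0,1]])
    n=cv2.undistortPoints(np.stack([u,v],-1).reshape(-1,1,2).astype(np.float64),K,np.array(p["distortion"])).reshape(h,w,2)
    c=np.dstack([n*z[...,None],z]); M=cv2.Rodrigues(np.array(p["rvec"],float))[0]
    W=(c.reshape(-1,3)-np.array(p["tvec"]).ravel())@M
    W[z.ravel()==0]=np.nan
    return W.reshape(h,w,3)
def rows(pos,yaw,n=None):
    "tool-frame delta to world pos with tool down and tool-y axis at yaw"
    s,p,r=st()
    d=r.inv().apply(np.array(pos)-p)/0.05
    t=R.from_matrix(np.array([[np.sin(yaw),np.cos(yaw),0],[-np.cos(yaw),np.sin(yaw),0],[0,0,-1]]).T.T)
    return d,(r.inv()*t).as_rotvec()/0.12
E
python3 - <<'E'
from h import *
s,p,r=st(); print(s["t"],p.round(4),r.as_matrix().round(3).tolist(),s["gripper_width"])
for c in ["scene","top"]:
    f=cams.grab_frame(c); cv2.imwrite(f"pics/{c}0.png",f["image"])
    W=cloud(f); np.save(c+".npy",W)
    for n in ["reader","slot","handle","pocket0","pocket1","pocket2","cassette0","cassette1","cassette2","cap0","cap1","cap2","post0","post1","post2","capstand","mat","washbottle","vialrack","timer"]:
        print(c,n,[(np.round(a["xyz"],3).tolist(),round(a["confidence"],2)) for a in spotter.tip_of(f,n)[:3]])
print(st()[0]["t"])
E
```

```text
pics
0.0 [ 0.1819 -0.5973  0.2379] [[0.957, 0.292, -0.001], [0.292, -0.957, 0.002], [-0.0, -0.002, -1.0]] 0.08817514273756455
scene reader [([0.422, -0.238, 0.013], 0.69), ([0.565, 0.316, 0.001], 0.68)]
scene slot [([0.579, 0.315, 0.066], 0.61), ([0.421, -0.241, 0.014], 0.6)]
scene handle [([0.571, 0.193, 0.045], 0.67), ([0.564, -0.26, -0.0], 0.47)]
scene pocket0 [([0.568, 0.321, 0.025], 0.65)]
scene pocket1 [([0.568, 0.321, 0.025], 0.65)]
scene pocket2 [([0.568, 0.321, 0.025], 0.65)]
scene cassette0 [([0.557, -0.165, 0.006], 0.96), ([0.567, -0.353, 0.002], 0.65), ([0.56, -0.26, -0.002], 0.56)]
scene cassette1 [([0.557, -0.165, 0.006], 0.96), ([0.567, -0.353, 0.002], 0.65), ([0.56, -0.26, -0.002], 0.56)]
scene cassette2 [([0.557, -0.165, 0.006], 0.96), ([0.567, -0.353, 0.002], 0.65), ([0.56, -0.26, -0.002], 0.56)]
scene cap0 [([0.542, -0.164, 0.018], 0.84), ([0.552, -0.357, 0.015], 0.7)]
scene cap1 [([0.542, -0.164, 0.018], 0.84), ([0.552, -0.357, 0.015], 0.7)]
scene cap2 [([0.542, -0.164, 0.018], 0.84), ([0.552, -0.357, 0.015], 0.7)]
scene post0 [([0.411, -0.159, 0.015], 0.84), ([0.
[... 1488 characters left out ...]
6, 0.018], 0.47)]
top cap2 [([0.551, -0.364, 0.018], 0.67), ([0.538, -0.166, 0.018], 0.47)]
top post0 [([0.423, -0.245, 0.013], 0.97), ([0.411, -0.074, 0.012], 0.83), ([0.417, -0.154, 0.008], 0.56)]
top post1 [([0.423, -0.245, 0.013], 0.97), ([0.411, -0.074, 0.012], 0.83), ([0.417, -0.154, 0.008], 0.56)]
top post2 [([0.423, -0.245, 0.013], 0.97), ([0.411, -0.074, 0.012], 0.83), ([0.417, -0.154, 0.008], 0.56)]
top capstand [([0.416, -0.158, -0.005], 0.66)]
top mat [([0.563, -0.26, -0.001], 0.62), ([0.559, -0.169, 0.005], 0.43)]
top washbottle [([0.742, -0.155, 0.0], 0.59)]
top vialrack [([0.77, 0.029, -0.001], 0.69)]
top timer [([0.38, 0.204, -0.001], 0.85), ([0.417, -0.155, 0.01], 0.16)]
2.1
```

View pics/top0.png

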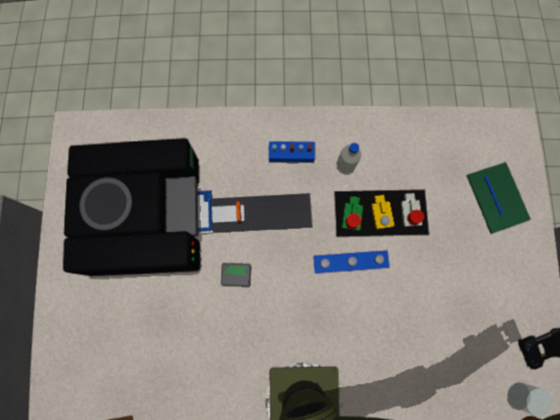

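View pics/scene0.png

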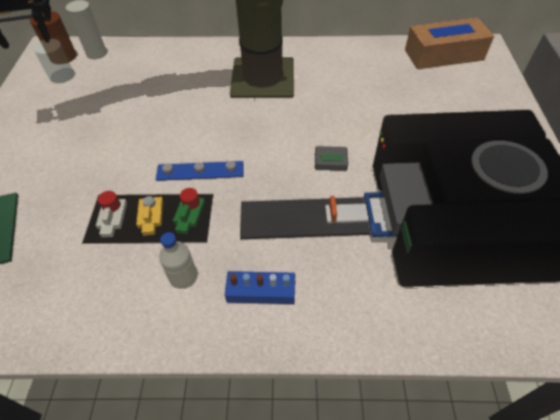

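```bash
cat > seg.py <<'E'
import numpy as np, cv2
def hsv(im): return cv2.cvtColor(im,cv2.COLOR_BGR2HSV)
C={"red":[(0,150,60,8),(172,150,60,180)],"orange":[(8,150,100,18)],"yellow":[(20,120,80,35)],"green":[(45,100,40,85)],"blue":[(100,120,50,125)]}
def mask(im,c):
    H=hsv(im); m=np.zeros(H.shape[:2],bool)
    for lo,s,v,hi in C[c]: m|=(H[...,0]>=lo)&(H[...,0]<=hi)&(H[...,1]>=s)&(H[...,2]>=v)
    return m
def box(W,lo,hi): return np.all((W>np.array(lo))&(W<np.array(hi)),-1)
def rect(P):
    (c,(a,b),_)=r=cv2.minAreaRect((P[:,:2]*1000).astype(np.float32)); 
    e=np.linalg.svd(P[:,:2]-P[:,:2].mean(0),full_matrices=False)[2][0]
    return np.round(c,1),round(a,1),round(b,1),"rectang",round(r[2],2),"pca",np.degrees(np.arctan2(e[1],e[0])).round(2),"mean",(P.mean(0)*1000).round(1),len(P)
E
python3 - <<'E'
from seg import *
for c in ["top","scene"]:
    W=np.load(c+".npy"); im=cv2.imread(f"pics/{c}0.png"); g=im.max(-1)
    print(c)
    m=box(W,(.45,-.1,.006),(.7,.15,.02))&(g<110); print("bed",rect(W[m]))
    m=mask(im,"orange")&box(W,(.4,.05,.03),(.75,.3,.07)); print("handle",m.sum(), rect(W[m]) if m.sum()>4 else "")
    for y in(-.166,-.36):
        m=mask(im,"red")&box(W,(.48,y-.05,.045),(.62,y+.05,.08)); print("cap",rect(W[m]), "top z", np.percentile(W[m][:,2],[10,50,90]).round(4))
    for y in(-.166,-.26,-.357):
        b=box(W,(.48,y-.047,.014),(.65,y+.047,.026)); print("body",rect(W[b]))
        b=box(W,(.48,y-.047,.034),(.65,y+.047,.047)); H=mask(im,"red"); b&=~H; print(" fin",rect(W[b]))
    m=box(W,(.35,-.29,.006),(.48,-.02,.014)); print("stand",rect(W[m]))
    m=box(W,(.35,-.29,.02),(.48,-.02,.035))
    n,l,s,ct=cv2.connectedComponentsWithStats(m.astype(np.uint8))
    for i in range(1,n):
        if s[i,4]>5: print("post",(W[l==i].mean(0)*1000).round(1),s[i,4])
    m=box(W,(.35,.1,.1),(.9,.6,.125)); print("face top y min", np.round(np.sort(W[m][:,1])[:200:20],3))
E
```

```text
top
bed (array([577.6,  59.3]), 111.2, 182.8, 'rectang', 2.46, 'pca', np.float64(93.36), 'mean', array([576.3,  59.1,  12.6]), 1930)
handle 62 (array([571.5, 194.9]), 57.0, 9.9, 'rectang', 4.23, 'pca', np.float64(-176.14), 'mean', array([570.9, 194.8,  55.7]), 62)
cap (array([ 538.4, -157.6]), 38.9, 39.5, 'rectang', 43.63, 'pca', np.float64(148.69), 'mean', array([ 537.4, -158.3,   55.3]), 148) top z [0.0523 0.0549 0.0585]
cap (array([ 547.6, -356.3]), 41.0, 43.7, 'rectang', 41.24, 'pca', np.float64(108.75), 'mean', array([ 546.7, -355.2,   54.9]), 164) top z [0.0511 0.0547 0.0587]
body (array([ 569.2, -164.7]), 54.3, 104.0, 'rectang', 78.79, 'pca', np.float64(164.78), 'mean', array([ 572.9, -161.5,   19.5]), 248)
 fin (array([ 557. , -164.8]), 13.8, 80.7, 'rectang', 89.38, 'pca', np.float64(177.85), 'mean', array([ 576.5, -166. ,   42.1]), 46)
body (array([ 573.1, -258.7]), 105.6, 57.7, 'rectang', 6.87, 'pca', np.float64(-172.19), 'mean', array([ 567.6, -257. ,   19.6]), 369)
 fin (array([ 564.3, -261.5]), 73.2, 24.4, 'rectang', 4.06, 'pca', np.float64(-172.19), 'mean', array([ 567.
[... 1580 characters left out ...]
)
 fin (array([ 568.3, -262.8]), 26.2, 70.9, 'rectang', 88.33, 'pca', np.float64(6.82), 'mean', array([ 575.5, -259.3,   39.9]), 116)
body (array([ 581.7, -354.5]), 104.9, 56.8, 'rectang', 3.23, 'pca', np.float64(-13.84), 'mean', array([ 589.5, -349. ,   19.1]), 439)
 fin (array([ 577.9, -346.7]), 56.1, 43.1, 'rectang', 21.29, 'pca', np.float64(2.09), 'mean', array([ 586.8, -353.2,   41.6]), 113)
stand (array([ 398.4, -156.7]), 99.8, 238.6, 'rectang', 3.06, 'pca', np.float64(93.1), 'mean', array([ 421.7, -153.9,   10. ]), 1101)
post [415.7 -68.8  25.5] 74
post [ 422.4 -237.7   26.4] 75
post [ 419.8 -153.6   25. ] 71
face top y min [0.312 0.314 0.315 0.315 0.316 0.316 0.316 0.317 0.317 0.318]
```

```bash
cat >> h.py <<'E'
def plan(pos,yawdeg):
    """turn (units, tool axes) first, then shift (units, turned frame). yawdeg: angle of tool y axis in world"""
    s,p,r=st(); a=np.radians(yawdeg); y=np.array([np.cos(a),np.sin(a),0]); z=np.array([0,0,-1.]); 
    t=R.from_matrix(np.column_stack([np.cross(y,z),y,z]))
    print("t",round(s["t"],2),"pos",p.round(4),"w",round(s["gripper_width"],4),"turn",((r.inv()*t).as_rotvec()/.12).round(3),"shift",(t.inv().apply(np.array(pos)-p)/.05).round(3))
E
python3 - <<'E'
from h import *
plan((.574,.195,.13),-87)
E
```

```text
t 2.1 pos [ 0.1822 -0.5979  0.2388] w 0.0878 turn [1.000e-03 0.000e+00 2.029e+00] shift [  8.655 -15.426   2.175]
```

Emit:
drive_tool(
  series="0 0 0 0 0 0.7 1;0 0 0 0 0 0.7 1;0 0 0 0 0 0.63 1;0.5 -0.8 0 0 0 0 1;0.5 -0.8 0 0 0 0 1;0.5 -0.8 0 0 0 0 1;0.5 -0.8 0 0 0 0 1;0.5 -0.8 0 0 0 0 1;0.5 -0.8 0 0 0 0 1;0.5 -0.8 0 0 0 0 1;0.5 -0.8 0 0 0 0 1;0.5 -0.8 0 0 0 0 1;0.5 -0.8 0 0 0 0 1;0.5 -0.8 0 0 0 0 1;0.5 -0.8 0 0 0 0 1;0.5 -0.8 0 0 0 0 1;0.5 -0.8 0 0 0 0 1;0.5 -0.8 0 0 0 0 1;0.5 -0.8 0 0 0 0 1;0.5 -0.8 0 0 0 0 1",
)

```text
t: 4.6
tool_pos: [0.5719, 0.1048, 0.2388]
ee_rot: [0.0, 1.0, 0.026, 0.0]
contact_force: [1.1, 0.4, -0.4]
gripper_width: 0.0879
gripper_force: 0.0
```

Run:
```python
from h import *
plan((.574,.195,.029),-87)
```

```text
t 4.6 pos [0.5719 0.1048 0.2388] w 0.0879 turn [ 0.001 -0.003 -0.   ] shift [ 0.137 -1.799  4.197]
```

Emit:
drive_tool(
  series="0.07 -0.9 0 0 0 0 1;0.07 -0.9 0 0 0 0 1;0 0 0.9 0 0 0 1;0 0 0.9 0 0 0 1;0 0 0.9 0 0 0 1;0 0 0.9 0 0 0 1;0 0 0.6 0 0 0 1;0 0 0 0 0 0 -1;0 0 0 0 0 0 -1;0 0 0 0 0 0 -1;0 0 0 0 0 0 -1;0 0 0 0 0 0 -1",
)

```text
t: 6.1
tool_pos: [0.5738, 0.1937, 0.0294]
ee_rot: [-0.0, 1.0, 0.026, 0.001]
contact_force: [0.0, -0.6, -0.7]
gripper_width: 0.0402
gripper_force: 0.0
```

Run:
```python
from h import *
s=st()[0];print(s["gripper_width"],s["gripper_force"],s["contact_force"]);plan((.586,-.02,.029),-87)
```

```text
0.040215000920060105 0.0 [ 0.03680803 -0.60018693 -0.66392152]
t 6.1 pos [0.5738 0.1937 0.0294] w 0.0402 turn [-0.002 -0.009 -0.001] shift [0.02  4.282 0.008]
```

Still closing (slowly); continue, then pull gradually.

Emit:
drive_tool(
  series="0 0 0 0 0 0 -1;0 0 0 0 0 0 -1;0 0 0 0 0 0 -1;0 0 0 0 0 0 -1;0 0.2 0 0 0 0 -1;0 0.4 0 0 0 0 -1;0 0.4 0 0 0 0 -1;0 0.4 0 0 0 0 -1;0 0.4 0 0 0 0 -1;0 0.4 0 0 0 0 -1;0 0.4 0 0 0 0 -1;0 0.4 0 0 0 0 -1;0 0.4 0 0 0 0 -1;0 0.4 0 0 0 0 -1;0 0.3 0 0 0 0 -1;0 0.2 0 0 0 0 -1;0 0 0 0 0 0 -1",
)

```text
t: 8.22
tool_pos: [0.5831, -0.025, 0.0286]
ee_rot: [0.002, 1.0, 0.025, -0.001]
contact_force: [-5.2, -1.8, 3.3]
gripper_width: 0.0119
gripper_force: 30.0
```

Emit:
drive_tool(
  series="0 0.1 0 0 0 0 -1;0 0.1 0 0 0 0 -1;0 0 0 0 0 0 -1",
)

```text
t: 8.6
tool_pos: [0.5834, -0.0292, 0.0286]
ee_rot: [-0.001, 1.0, 0.027, -0.002]
contact_force: [-6.7, 6.1, 6.4]
gripper_width: 0.0119
gripper_force: 30.0
```

Emit:
drive_tool(
  series="0 0 0 0 0 0 1;0 0 0 0 0 0 1;0 0 0 0 0 0 1;0 0 -0.5 0 0 0 1;0 0 -1 0 0 0 1;0 0 -1 0 0 0 1;0 0 -0.7 0 0 0 1;-0.3 0.9 0 0 0 0 1;-0.3 0.9 0 0 0 0 1;-0.3 0.9 0 0 0 0 1;0 0 0 0 0 0 1",
)

```text
t: 9.98
tool_pos: [0.5455, -0.1745, 0.1887]
ee_rot: [0.002, 1.0, 0.022, -0.001]
contact_force: [1.0, 0.1, 0.3]
gripper_width: 0.0879
gripper_force: 0.0
```

Run:
```python
from h import *; from seg import *
s,p,r=st();print(p,s["gripper_width"])
T={}
for c in ["top","scene"]:
    f=cams.grab_frame(c); im=f["image"]; cv2.imwrite(f"pics/{c}1.png",im); W=cloud(f); np.save(c+".npy",W)
    for n in ["handle","pocket0"]:
        print(c,n,[(np.round(a["xyz"],3).tolist(),round(a["confidence"],2)) for a in spotter.tip_of(f,n)[:5]])
    m=mask(im,"orange")&box(W,(.4,-.1,.03),(.75,.3,.07)); print("handle",rect(W[m]) if m.sum()>9 else "")
    m=mask(im,"blue")&box(W,(.45,-.03,.028),(.72,.3,.04)); print("walls",rect(W[m]) if m.sum()>9 else "")
```

```text
[ 0.54549007 -0.17447436  0.18873446] 0.08791621301121831
top handle [([0.582, -0.031, 0.049], 0.76)]
top pocket0 [([0.579, 0.098, 0.022], 0.87), ([0.57, 0.233, 0.024], 0.71), ([0.572, 0.163, 0.022], 0.6)]
handle (array([580.5, -27. ]), 56.7, 9.3, 'rectang', 2.33, 'pca', np.float64(-177.84), 'mean', array([580.7, -26.6,  55.3]), 61)
walls (array([584.4, 167.4]), 127.0, 220.1, 'rectang', 2.49, 'pca', np.float64(94.78), 'mean', array([594.4, 171.3,  34.5]), 850)
scene handle [([0.581, -0.03, 0.045], 0.9)]
scene pocket0 [([0.567, 0.235, 0.021], 0.61), ([0.58, 0.096, 0.02], 0.61), ([0.577, 0.166, 0.024], 0.58)]
handle (array([586.2, -27. ]), 9.5, 56.1, 'rectang', 89.75, 'pca', np.float64(1.88), 'mean', array([590.4, -26.8,  53.7]), 88)
walls (array([588.8, 167. ]), 126.2, 218.0, 'rectang', 2.54, 'pca', np.float64(-83.86), 'mean', array([606.9, 177.6,  33.8]), 960)
```

Run:
```python
import cv2
a=cv2.imread("pics/top1.png")[130:300,180:440]; b=cv2.imread("pics/scene1.png")[120:310,60:420]
a=cv2.resize(a,(520,340));b=cv2.resize(b,(520,260*1))
cv2.imwrite("pics/m1.png",cv2.vconcat([a,b]))
```

```text
(no output)
```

View pics/m1.png

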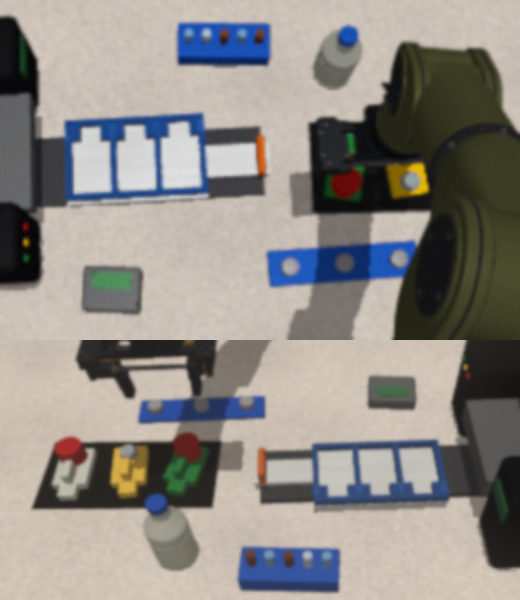

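Emit:
drive_tool(
  series="-0.1 -0.3 0.6 0 0 0 1;0 0 0.9 0 0 0 1;0 0 0.9 0 0 0 1;0 0 0.8 0 0 0 1;0 0 0 0 0 0 1;0 0 0 0 0 0 -1;0 0 0 0 0 0 -1;0 0 0 0 0 0 -1;0 0 0 0 0 0 -1;0 0 0 0 0 0 -1;0 0 0 0 0 0 -1;0 0 0 0 0 0 -1",
)

```text
t: 11.78
tool_pos: [0.5418, -0.1549, 0.0294]
ee_rot: [0.001, 1.0, 0.026, 0.0]
contact_force: [-0.1, -2.2, 5.9]
gripper_width: 0.0433
gripper_force: 30.0
```

Run:
```python
from h import *
plan((.412,-.0705,.12),-87)
```

```text
t 11.78 pos [ 0.5418 -0.1549  0.0294] w 0.0433 turn [ 0.015 -0.007 -0.008] shift [-2.504 -1.821 -1.812]
```

Emit:
drive_tool(
  series="0 0 -0.3 0 0 0 -1;0 0 -0.5 0 0 0 -1;0 0 -0.5 0 0 0 -1;0 0 -0.5 0 0 0 -1;-0.5 -0.36 0 0 0 0 -1;-0.5 -0.36 0 0 0 0 -1;-0.5 -0.36 0 0 0 0 -1;-0.5 -0.36 0 0 0 0 -1;-0.5 -0.36 0 0 0 0 -1;0 0 0 0 0 0 -1;0 0 0 0 0 0 -1",
)

```text
t: 13.15
tool_pos: [0.4134, -0.0701, 0.1191]
ee_rot: [0.0, 1.0, 0.026, 0.001]
contact_force: [-0.4, -0.1, 0.6]
gripper_width: 0.0432
gripper_force: 30.0
```

Run:
```python
from h import *
plan((.412,-.0705,.0195),-87)
f=cams.grab_frame("scene"); cv2.imwrite("pics/s2.png",cv2.resize(f["image"][100:300,60:340],(560,400)))
```

```text
t 13.15 pos [ 0.4134 -0.0701  0.1191] w 0.0432 turn [ 0.001 -0.018  0.001] shift [-0.027  0.006  1.992]
```

View pics/s2.png

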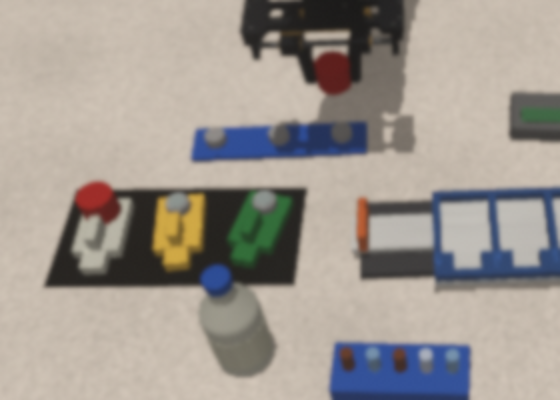

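Emit:
drive_tool(
  series="0 0 0.7 0 0 0 -1;0 0 0.7 0 0 0 -1;0 0 0.3 0 0 0 -1;0 0 0.15 0 0 0 -1;0 0 0.1 0 0 0 -1;0 0 0.03 0 0 0 -1;0 0 0 0 0 0 -1",
)

```text
t: 14.08
tool_pos: [0.4207, -0.0737, 0.0423]
ee_rot: [0.001, 1.0, 0.026, -0.006]
contact_force: [0.1, -0.0, -0.3]
gripper_width: 0.0436
gripper_force: 30.0
```

Run:
```python
from h import *
s=st()[0]; print(np.round(s["joints"],3)); plan((.412,-.0705,.0195),-87)
```

```text
[ 0.093  0.861 -0.049  2.276  1.174  0.044 -2.632]
t 14.07 pos [ 0.4207 -0.0737  0.0423] w 0.0436 turn [ 0.015  0.107 -0.007] shift [-0.17  -0.074  0.456]
```

Emit:
drive_tool(
  series="0 0 -0.5 0 0 0 -1;0 0 -0.5 0 0 0 -1;0 0 0 0 0 -0.8 -1;0 0 0 0 0 -0.8 -1;0 0 0 0 0 -0.8 -1;0 0 0 0 0 -0.8 -1;0 0 0 0 0 -0.8 -1;0 0 0 0 0 -0.8 -1;0 0 0 0 0 -0.8 -1;0 0 0 0 0 -0.8 -1;0 0 0 0 0 -0.8 -1;0 0 0 0 0 -0.8 -1;0 0 0 0 0 -0.8 -1;0 0 0 0 0 -0.8 -1;0 0 0 0 0 -0.8 -1;0 0 0 0 0 -0.8 -1;0 0 0 0 0 0 -1",
)

```text
t: 16.2
tool_pos: [0.4204, -0.0735, 0.0925]
ee_rot: [-0.004, 0.767, 0.642, -0.006]
contact_force: [0.1, 0.6, 0.2]
gripper_width: 0.0432
gripper_force: 30.0
```

Run:
```python
from h import *
s=st()[0]; print(np.round(s["joints"],3)); plan((.412,-.0705,.12),93)
```

```text
[ 0.501  0.834 -0.724  2.239  1.189  0.559 -1.348]
t 16.2 pos [ 0.4204 -0.0735  0.0925] w 0.0432 turn [ -0.115  -0.075 -14.999] shift [ 0.165  0.068 -0.55 ]
```

Run:
```python
from h import *
s,p,r=st(); y=r.as_matrix()[:,1]; a=np.degrees(np.arctan2(y[1],y[0])); print(a); plan((.412,-.0705,.0195),a)
```

```text
-10.126412301105157
t 16.2 pos [ 0.4204 -0.0735  0.0925] w 0.0432 turn [-0.113  0.038  0.   ] shift [ 0.028 -0.176  1.46 ]
```

Emit:
drive_tool(
  series="0.03 -0.18 0 -0.11 0.04 0 -1;0 0 0 0 0 0 -1;0 0 0.5 0 0 0 -1;0 0 0.4 0 0 0 -1;0 0 0.3 0 0 0 -1;0 0 0.15 0 0 0 -1;0 0 0.1 0 0 0 -1;0 0 0 0 0 0 -1",
)

```text
t: 17.2
tool_pos: [0.4119, -0.07, 0.0204]
ee_rot: [0.0, 0.766, 0.643, 0.0]
contact_force: [0.7, 2.1, 0.2]
gripper_width: 0.0434
gripper_force: 30.0
```

Emit:
drive_tool(
  series="0 0 0.03 0 0 0 -1;0 0 0 0 0 0 1;0 0 0 0 0 0 1;0 0 0 0 0 0 1;0 0 0 0 0 0 1;0 0 -0.3 0 0 0 1;0 0 -0.8 0 0 0 1;0 0 -0.8 0 0 0 1;0 0 -0.3 0 0 0 1",
)

```text
t: 18.32
tool_pos: [0.4122, -0.0699, 0.1305]
ee_rot: [0.001, 0.766, 0.643, 0.001]
contact_force: [0.7, -0.0, 0.0]
gripper_width: 0.0882
gripper_force: 0.0
```

Run:
```python
from h import *; from seg import *
s,p,r=st(); y=r.as_matrix()[:,1]; a=np.degrees(np.arctan2(y[1],y[0])); print(a,np.round(s["joints"],2)); plan((.550,-.358,.13),a)
f=cams.grab_frame("scene"); im=f["image"]; W=cloud(f)
for b in [((.36,-.12,.03),(.46,-.02,.1)),((.48,-.41,.045),(.62,-.31,.08))]:
    m=mask(im,"red")&box(W,*b); print("cap",rect(W[m])[0],W[m][:,2].round(3).max(),m.sum())
```

```text
-9.983930504306723 [ 0.5   0.73 -0.71  2.26  1.04  0.53 -1.22]
t 18.32 pos [ 0.4122 -0.0699  0.1305] w 0.0882 turn [ 0.018  0.001 -0.   ] shift [-5.198  3.714  0.01 ]
cap [414.8 -69.5] 0.051 179
cap [ 551.1 -357.9] 0.06 223
```

Emit:
drive_tool(
  series="0 0 0 0 0 -0.83 1;0 0 0 0 0 -0.83 1;0 0 0 0 0 -0.83 1;0 0 0 0 0 -0.83 1;0 0 0 0 0 -0.83 1;0 0 0 0 0 -0.83 1;0 0 0 0 0 -0.83 1;0 0 0 0 0 -0.83 1;0 0 0 0 0 -0.83 1;0 0 0 0 0 -0.83 1;0 0 0 0 0 -0.83 1;0 0 0 0 0 -0.83 1;0 0 0 0 0 -0.83 1;0 0 0 0 0 -0.83 1;0 0 0 0 0 -0.83 1;0 0 0 0 0 -0.83 1;0 0 0 0 0 -0.83 1;0 0 0 0 0 -0.83 1;0 0 0 0 0 0 1",
)

```text
t: 20.75
tool_pos: [0.4112, -0.07, 0.128]
ee_rot: [-0.001, -0.023, 1.0, 0.0]
contact_force: [0.8, -0.0, -0.2]
gripper_width: 0.0881
gripper_force: 0.0
```

Run:
```python
from h import *
s=st()[0]; print(np.round(s["joints"],2)); plan((.5495,-.358,.13),93)
```

```text
[ 0.68  0.87 -1.06  2.25  1.18  0.8   0.4 ]
t 20.75 pos [ 0.4112 -0.07    0.128 ] w 0.0881 turn [ 0.008 -0.011 -0.05 ] shift [-2.46  -5.897 -0.04 ]
```

Emit:
drive_tool(
  series="-0.31 -0.74 0 0 0 0 1;-0.31 -0.74 0 0 0 0 1;-0.31 -0.74 0 0 0 0 1;-0.31 -0.74 0 0 0 0 1;-0.31 -0.74 0 0 0 0 1;-0.31 -0.74 0 0 0 0 1;-0.31 -0.74 0 0 0 0 1;-0.31 -0.74 0 0 0 0 1;0 0 0 0 0 0 1;0 0 0 0 0 0 1",
)

```text
t: 22.0
tool_pos: [0.5491, -0.3586, 0.1279]
ee_rot: [-0.001, -0.024, 1.0, 0.001]
contact_force: [-0.7, -0.2, -0.4]
gripper_width: 0.0879
gripper_force: 0.0
```

Run:
```python
from h import *
s=st()[0]; print(np.round(s["joints"],2)); plan((.5495,-.358,.029),93)
```

```text
[ 1.    1.07 -1.05  1.53  0.99  1.14  1.35]
t 22.0 pos [ 0.5491 -0.3586  0.1279] w 0.0879 turn [ 0.012 -0.01  -0.039] shift [-0.008  0.011  1.979]
```

Emit:
drive_tool(
  series="0 0 0.6 0 0 0 1;0 0 0.7 0 0 0 1;0 0 0.5 0 0 0 1;0 0 0.18 0 0 0 1;0 0 0 0 0 0 -1;0 0 0 0 0 0 -1;0 0 0 0 0 0 -1;0 0 0 0 0 0 -1;0 0 0 0 0 0 -1;0 0 0 0 0 0 -1;0 0 0 0 0 0 -1;0 0 -0.3 0 0 0 -1;0 0 -0.6 0 0 0 -1;0 0 -0.6 0 0 0 -1;0 0 -0.5 0 0 0 -1;0 0 0 0 0 0 -1",
)

```text
t: 24.0
tool_pos: [0.5509, -0.3599, 0.132]
ee_rot: [0.002, -0.024, 1.0, -0.001]
contact_force: [-0.3, -0.6, -0.2]
gripper_width: 0.0429
gripper_force: 30.0
```

Run:
```python
from h import *
s=st()[0]; print(s["gripper_force"]); plan((.421,-.239,.13),93)
```

```text
29.99897468074778
t 24.0 pos [ 0.5509 -0.3599  0.132 ] w 0.0429 turn [-0.011  0.027 -0.041] shift [2.467 2.551 0.039]
```

Emit:
drive_tool(
  series="0.49 0.51 0 0 0 0 -1;0.49 0.51 0 0 0 0 -1;0.49 0.51 0 0 0 0 -1;0.49 0.51 0 0 0 0 -1;0.49 0.51 0 0 0 0 -1;0 0 0 0 0 0 -1;0 0 0 0 0 0 -1",
)

```text
t: 24.88
tool_pos: [0.4213, -0.2387, 0.1291]
ee_rot: [-0.0, -0.023, 1.0, 0.0]
contact_force: [0.1, -0.3, -0.1]
gripper_width: 0.0426
gripper_force: 30.0
```

Run:
```python
from h import *
s=st()[0]; print(np.round(s["joints"],2)); plan((.421,-.239,.02),93)
```

```text
[ 1.02  0.92 -1.06  2.06  1.09  0.89  0.93]
t 24.88 pos [ 0.4213 -0.2387  0.1291] w 0.0426 turn [ 0.003 -0.006 -0.046] shift [ 0.007 -0.005  2.182]
```

Emit:
drive_tool(
  series="0 0 0.6 0 0 0 -1;0 0 0.6 0 0 0 -1;0 0 0.5 0 0 0 -1;0 0 0.3 0 0 0 -1;0 0 0.12 0 0 0 -1;0 0 0.05 0 0 0 -1;0 0 0 0 0 0 -1",
)

```text
t: 25.75
tool_pos: [0.4215, -0.2384, 0.0214]
ee_rot: [0.0, -0.024, 1.0, 0.0]
contact_force: [0.1, 0.5, -0.3]
gripper_width: 0.0423
gripper_force: 30.0
```

Emit:
drive_tool(
  series="0 0 0.03 0 0 0 -1;0 0 0 0 0 0 1;0 0 0 0 0 0 1;0 0 0 0 0 0 1;0 0 0 0 0 0 1;0 0 -0.3 0 0 0 1;0 0 -0.8 0 0 0 1;0 0 -0.8 0 0 0 1;0 0.9 -0.3 0 0 0 1;0 0.9 0 0 0 0 1;0 0.9 0 0 0 0 1;0 0.9 0 0 0 0 1;0 0 0 0 0 0 1",
)

```text
t: 27.38
tool_pos: [0.413, -0.0548, 0.1303]
ee_rot: [0.001, -0.028, 1.0, 0.001]
contact_force: [-0.2, -0.2, -0.4]
gripper_width: 0.0882
gripper_force: 0.0
```

```bash
cat > look.py <<'E'
from h import *; from seg import *
import sys
def cap_check(W,im):
    for y in (-.0705,-.239):
        m=mask(im,"red")&box(W,(.36,y-.05,.03),(.47,y+.05,.1)); print("cap",rect(W[m])[0],np.percentile(W[m][:,2],[50,95]).round(4),m.sum()) if m.sum()>5 else print("no cap",y)
# cassette model fit by matching observed points (depth) of top surfaces: body z19, silhouette in xy
def model_pts(zoff):
    g=lambda x0,x1,y0,y1,z:np.array([(x,y,z) for x in np.arange(x0,x1+.1,2) for y in np.arange(y0,y1+.1,2)])
    return np.vstack([g(-40,40,-28,28,16),g(40,64,-14,14,16)])
def fit(P,x0,lo=(-40,40,-28,28),tong=(40,64,-14,14)):
    "fit pose (x,y,yaw) so that outline hugs points P (mm, xy): minimise outside distance + area slack via extent"
    from scipy.optimize import minimize
    def cost(q):
        a=np.radians(q[2]); d=P-q[:2]; l=np.c_[d[:,0]*np.cos(a)+d[:,1]*np.sin(a),-d[:,0]*np.sin(a)+d[:,1]*np.cos(a)]
        def out(b): return np.hypot(np.maximum(np.maximum(b[0]-l[:,0],l[:,0]-b[1]),0),np.maximum(np.maximum(b[2]-l[:,1],l[:,1]-b[3]),0))
        return np.sum(np.minimum(out(lo),out(tong))**2)
    best=min((minimize(cost,np.array(x0)+[dx,dy,da],method="Nelder-Mead",options=dict(xatol=.02,fatol=.01,maxiter=900)) for dx in(-3,3) for dy in(-3,3) for da in(-3,3)),key=lambda r:r.fun)
    return best.x.round(1),round(best.fun,1)
E
python3 - <<'E'
from look import *
fs={c:cams.grab_frame(c) for c in("top","scene")}
for c,f in fs.items():
    W=cloud(f); im=f["image"]; np.save(c+".npy",W); cv2.imwrite(f"pics/{c}3.png",im); print(c)
    cap_check(W,im)
    for x,y,a in((558.5,-163,-10),(562,-261,6),(569,-355,3)):
        m=box(W,(x/1e3-.07,y/1e3-.047,.012),(x/1e3+.09,y/1e3+.047,.07)); P=W[m]; print(" cass",fit(P[:,:2]*1000-0,(x,y,a)),m.sum())
    v=cv2.cvtColor(im,cv2.COLOR_BGR2HSV)
    for x,y in((580,97),(574.5,165),(568.5,234)):
        m=box(W,(x/1e3-.06,y/1e3-.034,.016),(x/1e3+.08,y/1e3+.034,.027))&(v[...,1]<60)&(v[...,2]>120); print(" pock",fit(W[m][:,:2]*1000,(x,y,3),(-42,42,-30,30),(42,66,-16,16)),m.sum(),rect(W[m])[:5])
E
python3 - <<'E'
import cv2
a=cv2.imread("pics/top3.png")[130:300,180:440]; b=cv2.imread("pics/scene3.png")[120:310,60:420]
cv2.imwrite("pics/m3.png",cv2.vconcat([cv2.resize(a,(520,340)),cv2.resize(b,(520,260))]))
E
```

```text
top
cap [392.7 -64.7] [0.0441 0.0504] 13
no cap -0.239
 cass (array([ 581.2, -144.5,  -13.3]), np.float64(0.0)) 280
 cass (array([ 560.8, -259.2,    7.4]), np.float64(151.4)) 527
 cass (array([ 566.8, -354.9,    2.9]), np.float64(7.6)) 493
 pock (array([569. ,  96. ,  -1.1]), np.float64(1307.3)) 552 (array([581.4,  99.2]), 123.0, 65.6, 'rectang', 3.06)
 pock (array([5.645e+02, 1.663e+02, 4.000e-01]), np.float64(2029.7)) 565 (array([577.8, 167.2]), 123.8, 66.2, 'rectang', 2.21)
 pock (array([561.8, 237.2,   4. ]), np.float64(2307.8)) 578 (array([574.9, 235.3]), 124.4, 66.3, 'rectang', 1.97)
scene
cap [416.2 -69.4] [0.0451 0.0482] 176
cap [ 425.  -236.1] [0.0465 0.0496] 183
 cass (array([ 553.7, -132.8,  -14.1]), np.float64(4.4)) 582
 cass (array([ 563.4, -260.8,    7.2]), np.float64(24.5)) 756
 cass (array([ 568.4, -354.8,    1.9]), np.float64(6.4)) 750
 pock (array([578.5,  96.5,   3.1]), np.float64(414.9)) 735 (array([594.1,  97.6]), 123.2, 59.8, 'rectang', 2.75)
 pock (array([576.2, 165.5,   3.2]), np.float64(579.9)) 716 (array([590.8, 168. ]), 122.5, 59.3, 'rectang', 2.47)
 pock (array([566. , 237.3,   3.3]), np.float64(0.0)) 694 (array([578.5, 237.8]), 102.0, 58.8, 'rectang', 1.97)
```

View pics/m3.png

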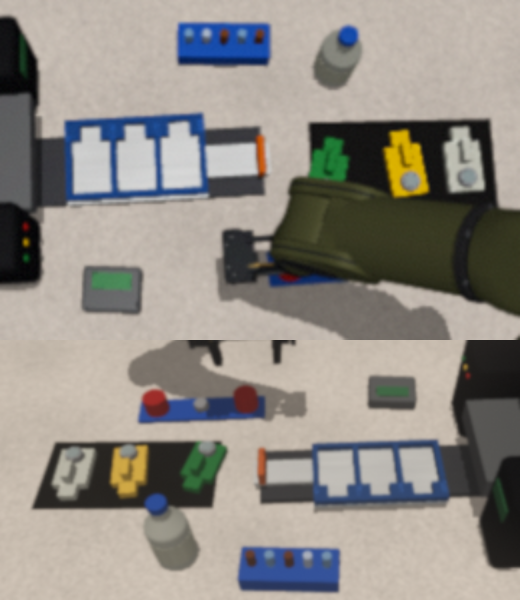

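Run:
```python
from look import *
for c,t in(("top","1"),("top","3"),("scene","3")):
    W=np.load("top.npy" if c=="top" else "scene.npy"); im=cv2.imread(f"pics/{c}{t}.png"); v=hsv(im)
    m=(v[...,1]<70)&(v[...,2]>110)&box(W,(.48,.05,.015),(.68,.29,.03))
    n,l,s,ct=cv2.connectedComponentsWithStats(m.astype(np.uint8),connectivity=4)
    print(c,t)
    for i in range(1,n):
        if s[i,4]>150:
            P=W[l==i]; print(s[i,4],P.mean(0).round(4),rect(P)[:5], fit(P[:,:2]*1000,(574.5+(165-P[:,1].mean()*1000)*.05,P[:,1].mean()*1000,3),(-42,42,-30,30),(42,66,-16,16)))
    b=mask(im,"blue")&box(W,(.45,.02,.026),(.72,.3,.042)); print("blue",rect(W[b]))
```

```text
top 1
565 [0.5848 0.097  0.0227] (array([590.1,  97.4]), 106.9, 60.0, 'rectang', 2.46) (array([578.2,  96.9,   2.6]), np.float64(0.0))
557 [0.5814 0.1677 0.0228] (array([586.6, 167.7]), 106.1, 59.4, 'rectang', 3.0) (array([575.3, 166.9,   3.1]), np.float64(0.0))
563 [0.5786 0.2385 0.0226] (array([584. , 238.7]), 106.2, 59.6, 'rectang', 3.54) (array([572.5, 237.8,   3.2]), np.float64(0.0))
164 [0.5188 0.1673 0.022 ] (array([518.8, 164.9]), 6.7, 216.2, 'rectang', 2.53) (array([508.1, 158.2,  69.5]), np.float64(67023.2))
blue (array([584.7, 167.7]), 127.7, 220.9, 'rectang', 2.58, 'pca', np.float64(94.88), 'mean', array([594.1, 171.5,  34.5]), 866)
top 3
563 [0.5847 0.097  0.0227] (array([590.1,  97.4]), 106.9, 59.8, 'rectang', 2.46) (array([578.2,  97. ,   2.5]), np.float64(0.0))
557 [0.5814 0.1677 0.0228] (array([586.6, 167.7]), 106.1, 59.4, 'rectang', 3.0) (array([575.3, 166.9,   3.1]), np.float64(0.0))
562 [0.5786 0.2386 0.0226] (array([584. , 238.7]), 106.2, 59.6, 'rectang', 3.54) (array([572.4, 238.2,   3.5]), np.float64(0.0))
164 [0.5188 0.1673 0.022 ] (array([518.8, 164.9]), 6.7, 216.2, 'rectang', 2.53) (array([508.1, 158.2,  69.5]), np.float64(67023.2))
blue (array([584.7, 167.7]), 127.7, 220.9, 'rectang', 2.58, 'pca', np.float64(94.99), 'mean', array([593.9, 171.6,  34.5]), 867)
scene 3
714 [0.5746 0.2384 0.022 ] (array([581.4, 236.8]), 107.7, 61.1, 'rectang', 2.01) (array([569.1, 236.9,   3.3]), np.float64(0.7))
733 [0.5771 0.1679 0.022 ] (array([581.3, 166.6]), 103.7, 61.0, 'rectang', 2.15) (array([570.9, 166.5,   2.2]), np.float64(1.0))
743 [0.5806 0.0973 0.022 ] (array([584.6,  97.1]), 104.1, 59.8, 'rectang', 2.75) (array([572.7,  96.6,   2.6]), np.float64(0.0))
blue (array([589. , 167.4]), 127.3, 218.7, 'rectang', 2.53, 'pca', np.float64(-84.42), 'mean', array([606.5, 177.7,  33.7]), 975)
```

Run:
```python
from h import *
s=st()[0]; print(np.round(s["joints"],2)); plan((.5838,-.2592,.033),97.3)
```

```text
[ 0.64  0.85 -1.04  2.25  1.17  0.78  0.38]
t 27.48 pos [ 0.4124 -0.0586  0.1296] w 0.0878 turn [-0.004 -0.007 -0.656] shift [-2.89  -4.415  1.932]
```

Emit:
drive_tool(
  series="0 0 0 0 0 -0.66 0;-0.48 -0.74 0 0 0 0 0;-0.48 -0.74 0 0 0 0 0;-0.48 -0.74 0 0 0 0 0;-0.48 -0.74 0 0 0 0 0;-0.48 -0.74 0 0 0 0 0;-0.48 -0.74 0 0 0 0 0;0 0 0 0 0 0 0;0 0 0 0 0 0 0",
)

```text
t: 28.6
tool_pos: [0.582, -0.2608, 0.129]
ee_rot: [-0.001, -0.063, 0.998, 0.001]
contact_force: [-0.4, -0.3, -0.5]
gripper_width: 0.0439
gripper_force: 0.0
```

Run:
```python
from h import *
s=st()[0]; print(np.round(s["joints"],2)); plan((.5838,-.2592,.033),97.3)
```

```text
[ 0.85  1.05 -1.04  1.59  0.99  1.11  1.24]
t 28.6 pos [ 0.582  -0.2608  0.129 ] w 0.0439 turn [ 0.01  -0.016 -0.012] shift [-0.039  0.027  1.919]
```

Emit:
drive_tool(
  series="-0.04 0.03 0.6 0 0 0 0;0 0 0.7 0 0 0 0;0 0 0.4 0 0 0 0;0 0 0.22 0 0 0 0;0 0 0 0 0 0 -1;0 0 0 0 0 0 -1;0 0 0 0 0 0 -1;0 0 0 0 0 0 -1;0 0 0 0 0 0 -1;0 0 0 0 0 0 -1",
)

```text
t: 29.85
tool_pos: [0.5858, -0.2589, 0.0345]
ee_rot: [0.0, -0.063, 0.998, -0.0]
contact_force: [-0.8, -0.1, 5.8]
gripper_width: 0.0135
gripper_force: 30.0
```

Run:
```python
from h import *
for i in range(4): print(st()[1].round(4), np.round(st()[0]["contact_force"],1)); cams.grab_frame("scene")
```

```text
[ 0.5858 -0.2589  0.0345] [-0.8 -0.1  5.8]
[ 0.5858 -0.2589  0.0344] [-0.4 -0.8  5.4]
[ 0.5858 -0.2588  0.0344] [-0.4 -0.9  6. ]
[ 0.5858 -0.2589  0.0344] [-0.4 -0.2  5.4]
```

Emit:
drive_tool(
  series="0 0 -0.3 0 0 0 -1;0 0 -0.6 0 0 0 -1;0 0 -0.6 0 0 0 -1;0 0 -0.6 0 0 0 -1;0 0 0 0 0 0 -1",
)

```text
t: 30.68
tool_pos: [0.5867, -0.2584, 0.1413]
ee_rot: [0.002, -0.063, 0.998, -0.0]
contact_force: [-0.1, 0.3, -1.8]
gripper_width: 0.0133
gripper_force: 30.0
```

Run:
```python
from h import *
plan((.5967,.2356,.14),92.6); s=st()[0]; print(np.round(s["joints"],2),s["gripper_force"])
```

```text
t 30.68 pos [ 0.5867 -0.2584  0.1413] w 0.0133 turn [-0.006  0.034  0.679] shift [-0.647  9.861  0.025]
[ 0.85  1.03 -1.05  1.58  0.97  1.12  1.25] 29.992477297782898
```

Emit:
drive_tool(
  series="0 0 0 0 0 0.68 -1;-0.04 0.6 0 0 0 0 -1;-0.04 0.6 0 0 0 0 -1;-0.04 0.6 0 0 0 0 -1;-0.04 0.6 0 0 0 0 -1;-0.04 0.6 0 0 0 0 -1;-0.04 0.6 0 0 0 0 -1;-0.04 0.6 0 0 0 0 -1;-0.04 0.6 0 0 0 0 -1;-0.04 0.6 0 0 0 0 -1;-0.04 0.6 0 0 0 0 -1;-0.04 0.6 0 0 0 0 -1;-0.04 0.6 0 0 0 0 -1;-0.04 0.6 0 0 0 0 -1;-0.04 0.6 0 0 0 0 -1;-0.04 0.6 0 0 0 0 -1;-0.04 0.6 0 0 0 0 -1;0 0.26 0 0 0 0 -1;0 0 0 0 0 0 -1;0 0 0 0 0 0 -1",
)

```text
t: 33.17
tool_pos: [0.5952, 0.2332, 0.138]
ee_rot: [-0.0, -0.022, 1.0, -0.001]
contact_force: [0.3, -0.4, -1.1]
gripper_width: 0.0136
gripper_force: 30.0
```

Run:
```python
from look import *
plan((.5967,.2356,.08),92.6); s=st()[0]; print(np.round(s["joints"],2),s["gripper_force"])
f=cams.grab_frame("scene"); im=f["image"]; W=cloud(f); z0=st()[1][2]
m=mask(im,"yellow")&box(W,(.5,.15,.06),(.72,.31,.2)); print(m.sum(),rect(W[m]),np.percentile(W[m][:,2],[1,50,99]))
b=box(W,(.5,.15,z0-.0315+.012),(.72,.31,z0-.0315+.019))&mask(im,"yellow"); print(fit(W[b][:,:2]*1000,(571.5,234.5,2.6)),rect(W[b]))
g=cams.grab_frame("top")
W=cloud(g); m=box(W,(.49,-.19,.012),(.67,-.09,.07)); print("green",fit(W[m][:,:2]*1000,(554,-133,-14)),m.sum())
cv2.imwrite("pics/m4.png",cv2.vconcat([cv2.resize(im[120:310,60:420],(520,274)),cv2.resize(g["image"][130:300,180:440],(520,320))]))
```

```text
t 33.17 pos [0.5952 0.2332 0.138 ] w 0.0136 turn [-0.015 -0.008 -0.014] shift [-0.033  0.046  1.161]
[ 0.04  1.01 -0.99  1.58  0.94  1.08  0.4 ] 29.992262721061707
540 (array([589.5, 233.3]), 96.8, 56.0, 'rectang', 2.28, 'pca', np.float64(23.45), 'mean', array([604.4, 230. , 125.8]), 540) [0.1111487 0.1226291 0.1480328]
(array([578.4, 232.8,   2.4]), np.float64(0.0)) (array([589.5, 233.3]), 96.9, 55.8, 'rectang', 2.46, 'pca', np.float64(25.52), 'mean', array([602.4, 228.4, 122.3]), 353)
green (array([ 551., -136.,  -17.]), np.float64(0.0)) 0
```

View pics/m4.png

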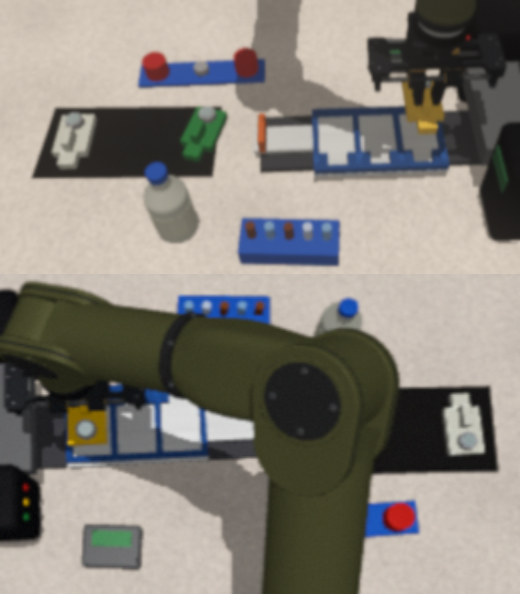

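Emit:
drive_tool(
  series="-0.03 0.05 0.4 0 0 0 -1;0 0 0.5 0 0 0 -1;0 0 0.4 0 0 0 -1;0 0 0 0 0 0 -1;0 0 0 0 0 0 -1",
)

```text
t: 33.9
tool_pos: [0.5964, 0.2383, 0.0738]
ee_rot: [-0.0, -0.023, 1.0, 0.001]
contact_force: [0.6, -0.3, -0.2]
gripper_width: 0.0136
gripper_force: 30.0
```

Run:
```python
from h import *
plan((.5967,.2356,.054),92.6); print(st()[0]["contact_force"])
```

```text
t 33.9 pos [0.5964 0.2383 0.0738] w 0.0136 turn [ 0.009 -0.002 -0.   ] shift [-0.004 -0.055  0.396]
[ 0.60717226 -0.34212181 -0.1929874 ]
```

Emit:
drive_tool(
  series="0 -0.05 0.1 0 0 0 -1;0 0 0.05 0 0 0 -1;0 0 0.05 0 0 0 -1;0 0 0 0 0 0 -1;0 0 0 0 0 0 -1",
)

```text
t: 34.52
tool_pos: [0.5965, 0.2354, 0.0638]
ee_rot: [-0.0, -0.023, 1.0, 0.0]
contact_force: [0.5, -0.1, -0.5]
gripper_width: 0.0134
gripper_force: 30.0
```

Emit:
drive_tool(
  series="0 0 0.06 0 0 0 -1;0 0 0.05 0 0 0 -1;0 0 0 0 0 0 -1",
)

```text
t: 34.9
tool_pos: [0.5963, 0.2352, 0.0578]
ee_rot: [-0.0, -0.023, 1.0, 0.0]
contact_force: [-1.2, -0.5, -0.8]
gripper_width: 0.0134
gripper_force: 30.0
```

Going in freely. Last 4 mm.

Emit:
drive_tool(
  series="0 0 0.05 0 0 0 -1;0 0 0.04 0 0 0 -1;0 0 0 0 0 0 -1",
)

```text
t: 35.28
tool_pos: [0.5964, 0.2353, 0.0536]
ee_rot: [-0.0, -0.023, 1.0, 0.0]
contact_force: [-0.3, -0.1, -1.5]
gripper_width: 0.0134
gripper_force: 30.0
```

Emit:
drive_tool(
  series="0 0 0 0 0 0 -0.3;0 0 0 0 0 0 -0.3;0 0 0 0 0 0 -0.3;0 0 -0.2 0 0 0 -0.3;0 0 -0.6 0 0 0 -0.3;0 0 -0.6 0 0 0 -0.3;0 0 -0.4 0 0 0 -0.3;0 -0.8 0 0 0 0 0;0 -0.8 0 0 0 0 0;0 -0.8 0 0 0 0 0;0 -0.8 0 0 0 0 0;0 -0.8 0 0 0 0 0;0 -0.8 0 0 0 0 0;0 -0.8 0 0 0 0 0;0 -0.8 0 0 0 0 0;0 -0.8 0 0 0 0 0;0 -0.8 0 0 0 0 0;0 -0.8 0 0 0 0 0;0 0 0 0 0 0 0",
)

```text
t: 37.65
tool_pos: [0.6156, -0.2091, 0.1429]
ee_rot: [-0.001, -0.019, 1.0, -0.001]
contact_force: [0.1, -0.1, -0.6]
gripper_width: 0.0441
gripper_force: 0.0
```

Run:
```python
from look import *
plan((.5908,-.3554,.13),92.4); s=st()[0]; print(np.round(s["joints"],2),s["gripper_force"])
for c in("scene","top"):
    f=cams.grab_frame(c); im=f["image"]; W=cloud(f); cv2.imwrite(f"pics/{c}5.png",im)
    m=mask(im,"yellow")&box(W,(.5,.15,.03),(.72,.31,.045)); print(c,m.sum())
    if m.sum()>20: print("body z",np.percentile(W[m][:,2],[10,50,90]).round(4),fit(W[m][:,:2]*1000,(571.5,234.5,2.6)),rect(W[m])[:5])
    for x,y,a in((554,-133,-14),(567,-355,2.5)):
        m=box(W,(x/1e3-.07,y/1e3-.047,.012),(x/1e3+.09,y/1e3+.047,.06)); print(" cass",fit(W[m][:,:2]*1000,(x,y,a)),m.sum())
```

```text
t 37.65 pos [ 0.6156 -0.2091  0.1429] w 0.0441 turn [-0.019 -0.014 -0.035] shift [ 0.619 -2.902  0.257]
[ 0.74  1.03 -1.03  1.54  0.95  1.13  1.1 ] 0.0
scene 493
body z [0.0357 0.0379 0.0402] (array([573.2, 234.7,   3.4]), np.float64(27.9)) (array([584.3, 235.5]), 107.9, 56.3, 'rectang', 3.06)
 cass (array([ 553.8, -132.3,  -13.7]), np.float64(6.8)) 717
 cass (array([ 568.8, -354.9,    2.7]), np.float64(1.7)) 749
top 380
body z [0.0352 0.0385 0.0418] (array([572. , 235.1,   3.6]), np.float64(3.6)) (array([583.3, 235.6]), 105.6, 54.2, 'rectang', 1.23)
 cass (array([ 553.1, -134.3,  -13.8]), np.float64(222.6)) 521
 cass (array([ 566.6, -354.2,    2.3]), np.float64(3.6)) 497
```

Emit:
drive_tool(
  series="0.15 -0.72 0 0 0 0 0;0.15 -0.72 0 0 0 0 0;0.15 -0.72 0 0 0 0 0;0.15 -0.72 0 0 0 0 0;0 0 0 0 0 0 0;0 0 0.5 0 0 0 0;0 0 0.5 0 0 0 0;0 0 0 0 0 0 0;0 0 0 0 0 0 0",
)

```text
t: 38.88
tool_pos: [0.5932, -0.3485, 0.0933]
ee_rot: [-0.0, -0.023, 1.0, 0.001]
contact_force: [0.0, 0.4, -0.3]
gripper_width: 0.0443
gripper_force: 0.0
```

Run:
```python
from h import *
plan((.5908,-.3554,.0225),92.4)
```

```text
t 38.88 pos [ 0.5932 -0.3485  0.0933] w 0.0443 turn [ 0.01  -0.002  0.036] shift [ 0.054 -0.135  1.415]
```

Emit:
drive_tool(
  series="0.05 -0.14 0.5 0 0 0 0;0 0 0.5 0 0 0 0;0 0 0.3 0 0 0 0;0 0 0.1 0 0 0 0;0 0 0 0 0 0 0;0 0 0 0 0 0 -1;0 0 0 0 0 0 -1;0 0 0 0 0 0 -1;0 0 0 0 0 0 -1;0 0 0 0 0 0 -1;0 0 0 0 0 0 -1",
)

```text
t: 40.25
tool_pos: [0.5909, -0.3564, 0.0239]
ee_rot: [0.0, -0.023, 1.0, 0.0]
contact_force: [-1.1, 0.6, 2.9]
gripper_width: 0.0139
gripper_force: 30.0
```

Emit:
drive_tool(
  series="0 0 -0.3 0 0 0 -1;0 0 -0.7 0 0 0 -1;0 0 -0.7 0 0 0 -1;0 0 -0.5 0 0 0 -1;0 0.8 0 0 0 0 -1;0 0.8 0 0 0 0 -1;0 0.8 0 0 0 0 -1;0 0.8 0 0 0 0 -1;0 0.8 0 0 0 0 -1;0 0.8 0 0 0 0 -1;0 0.8 0 0 0 0 -1;0 0.8 0 0 0 0 -1;0 0.8 0 0 0 0 -1;0 0.8 0 0 0 0 -1;0 0.8 0 0 0 0 -1;0 0.8 0 0 0 0 -1;0 0.8 0 0 0 0 -1;0 0 0 0 0 0 -1;0 0 0 0 0 0 -1",
)

```text
t: 42.62
tool_pos: [0.5673, 0.1619, 0.1335]
ee_rot: [-0.0, -0.022, 1.0, -0.001]
contact_force: [0.2, 0.3, -1.7]
gripper_width: 0.0139
gripper_force: 30.0
```

Run:
```python
from h import *
plan((.5986,.1654,.07),92.6); print(st()[0]["gripper_force"])
```

```text
t 42.62 pos [0.5673 0.1619 0.1335] w 0.0139 turn [-0.012 -0.006 -0.005] shift [-0.63   0.042  1.269]
29.993739291094244
```

Emit:
drive_tool(
  series="-0.3 0.04 0 0 0 0 -1;-0.33 0 0 0 0 0 -1;0 0 0.5 0 0 0 -1;0 0 0.5 0 0 0 -1;0 0 0.15 0 0 0 -1;0 0 0 0 0 0 -1;0 0 0 0 0 0 -1",
)

```text
t: 43.5
tool_pos: [0.5987, 0.1669, 0.0767]
ee_rot: [0.0, -0.023, 1.0, 0.001]
contact_force: [-0.5, 0.5, -1.1]
gripper_width: 0.0137
gripper_force: 30.0
```

Run:
```python
from look import *
plan((.5986,.1654,.053),92.6)
f=cams.grab_frame("scene"); im=f["image"]; W=cloud(f); z=st()[1][2]-.0209
b=box(W,(.5,.09,z+.008),(.72,.22,z+.022)); b&=~mask(im,"blue")&~mask(im,"yellow"); print("tongue end",np.percentile(W[b][:,0],[97,99,99.7]).round(4),rect(W[b])[:5])
cv2.imwrite("pics/m6.png",cv2.resize(im[150:260,230:430],(800,440)))
```

```text
t 43.5 pos [0.5987 0.1669 0.0767] w 0.0137 turn [0.009 0.003 0.002] shift [ 0.003 -0.03   0.474]
tongue end [0.6408 0.6417 0.6421] (array([589.2, 166.8]), 106.2, 56.3, 'rectang', 4.5)
```

View pics/m6.png

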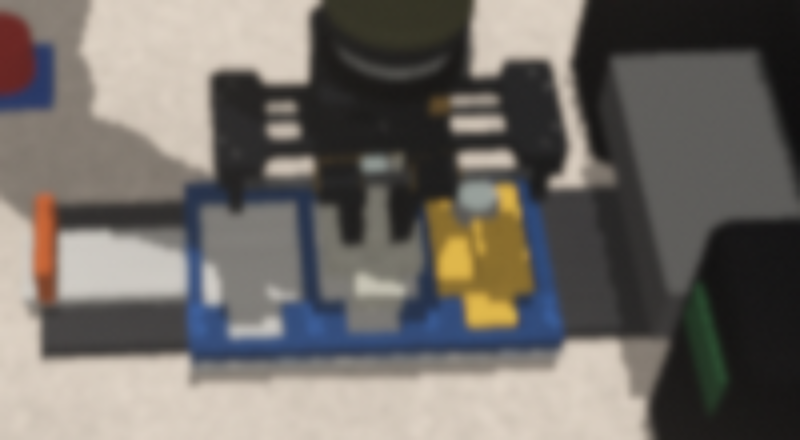

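Emit:
drive_tool(
  series="0 -0.03 0.2 0 0 0 -1;0 0 0.15 0 0 0 -1;0 0 0.1 0 0 0 -1;0 0 0.08 0 0 0 -1;0 0 0 0 0 0 -1",
)

```text
t: 44.18
tool_pos: [0.5986, 0.1655, 0.0495]
ee_rot: [-0.0, -0.023, 1.0, 0.001]
contact_force: [-0.1, 0.8, -0.4]
gripper_width: 0.0138
gripper_force: 29.9
```

Emit:
drive_tool(
  series="0 0 0.06 0 0 0 -1;0 0 0.05 0 0 0 -1;0 0 0 0 0 0 -1",
)

```text
t: 44.55
tool_pos: [0.5985, 0.1649, 0.0437]
ee_rot: [-0.0, -0.023, 1.0, 0.0]
contact_force: [0.9, 1.4, -2.3]
gripper_width: 0.0139
gripper_force: 29.9
```

Emit:
drive_tool(
  series="0 0 0 0 0 0 -0.3;0 0 0 0 0 0 -0.3;0 0 0 0 0 0 -0.3;0 0 -0.2 0 0 0 -0.3;0 0 -0.6 0 0 0 -0.3;0 0 -0.6 0 0 0 -0.3;0 0 -0.5 0 0 0 -0.3;0 -0.7 0 0 0 0 0;0 -0.7 0 0 0 0 0;0 -0.7 0 0 0 0 0;0 -0.7 0 0 0 0 0;0 -0.7 0 0 0 0 0;0 -0.7 0 0 0 0 0;0 -0.7 0 0 0 0 0;0 0 0 0 0 0.8 0;0 0 0 0 0 0.8 0;0 0 0 0 0 0.8 0;0 0 0 0 0 0 0",
)

```text
t: 46.8
tool_pos: [0.6098, -0.08, 0.1397]
ee_rot: [-0.0, 0.121, 0.993, -0.0]
contact_force: [0.1, 0.4, 0.2]
gripper_width: 0.0446
gripper_force: 0.0
```

Run:
```python
from look import *
plan((.5753,-.1397,.0225),76.3)
for c in("scene","top"):
    f=cams.grab_frame(c); im=f["image"]; W=cloud(f)
    for x,y,a in((554,-133,-14),):
        m=box(W,(x/1e3-.07,y/1e3-.06,.012),(x/1e3+.09,y/1e3+.06,.05)); print(c,fit(W[m][:,:2]*1000,(x,y,a)),m.sum())
    for n,y,x in(("yellow",.235,.57),("white",.165,.574)):
        m=box(W,(x-.045,y-.032,.033),(x+.075,y+.032,.043))&~mask(im,"blue"); 
        if m.sum()>20: print(n,np.percentile(W[m][:,2],[10,50,90]).round(4),rect(W[m])[:5])
    m=mask(im,"orange")&box(W,(.4,-.1,.03),(.75,.3,.07)); print("handle",rect(W[m])[0] if m.sum()>9 else "")
```

```text
t 46.8 pos [ 0.6098 -0.08    0.1397] w 0.0446 turn [-0.001  0.    -0.023] shift [ 0.387 -1.324  2.344]
scene (array([ 554.3, -132.4,  -14.2]), np.float64(3.4)) 710
yellow [0.0346 0.0374 0.0398] (array([583.6, 235.3]), 115.8, 63.7, 'rectang', 0.29)
white [0.0345 0.0374 0.0398] (array([586.2, 165.5]), 114.0, 63.5, 'rectang', 0.78)
handle [586.7 -26.6]
top (array([ 551.5, -133.6,  -13.4]), np.float64(1.4)) 511
yellow [0.0348 0.0381 0.0411] (array([585.8, 235.1]), 118.2, 59.4, 'rectang', 2.98)
white [0.035  0.0385 0.0419] (array([589.1, 168.1]), 117.4, 63.1, 'rectang', 4.05)
handle [580.7 -26.9]
```

Emit:
drive_tool(
  series="0.19 -0.66 0 0 0 0 0;0.2 -0.66 0 0 0 0 0;0 0 0.6 0 0 0 0;0 0 0.6 0 0 0 0;0 0 0 0 0 0 0;0 0 0 0 0 0 0",
)

```text
t: 47.65
tool_pos: [0.5756, -0.1388, 0.0801]
ee_rot: [0.0, 0.121, 0.993, 0.0]
contact_force: [0.3, 0.3, -0.2]
gripper_width: 0.0438
gripper_force: 0.0
```

Run:
```python
from h import *
plan((.5748,-.14,.0225),76.4)
```

```text
t 47.65 pos [ 0.5756 -0.1388  0.0801] w 0.0438 turn [ 0.009  0.006 -0.039] shift [ 0.01  -0.027  1.151]
```

Emit:
drive_tool(
  series="0 -0.03 0.5 0 0 -0.04 0;0 0 0.4 0 0 0 0;0 0 0.2 0 0 0 0;0 0 0.04 0 0 0 0;0 0 0 0 0 0 0;0 0 0 0 0 0 -1;0 0 0 0 0 0 -1;0 0 0 0 0 0 -1;0 0 0 0 0 0 -1;0 0 0 0 0 0 -1;0 0 0 0 0 0 -1",
)

```text
t: 49.02
tool_pos: [0.5747, -0.1405, 0.0223]
ee_rot: [0.0, 0.119, 0.993, 0.0]
contact_force: [-0.3, 0.6, 1.9]
gripper_width: 0.0134
gripper_force: 30.0
```

Emit:
drive_tool(
  series="0 0 -0.3 0 0 0 -1;0 0 -0.7 0 0 0 -1;0 0 -0.7 0 0 0 -1;0 0 -0.5 0 0 0 -1;0 0 0 0 0 -0.8 -1;0 0 0 0 0 -0.8 -1;0 0 0 0 0 -0.74 -1;-0.16 0.75 0 0 0 0 -1;-0.16 0.75 0 0 0 0 -1;-0.16 0.75 0 0 0 0 -1;-0.16 0.75 0 0 0 0 -1;-0.16 0.75 0 0 0 0 -1;-0.16 0.75 0 0 0 0 -1;0 0 0 0 0 0 -1;0 0 0 0 0 0 -1",
)

```text
t: 50.9
tool_pos: [0.6126, 0.0849, 0.1321]
ee_rot: [-0.001, -0.021, 1.0, -0.001]
contact_force: [-0.6, -0.3, -2.6]
gripper_width: 0.0138
gripper_force: 30.0
```

Run:
```python
from h import *
plan((.6015,.0957,.055),92.6); print(st()[0]["gripper_force"])
```

```text
t 50.9 pos [0.6126 0.0849 0.1321] w 0.0138 turn [-0.013 -0.009 -0.024] shift [0.212 0.225 1.541]
29.983309591189027
```

Emit:
drive_tool(
  series="0.21 0.22 0 0 0 -0.02 -1;0 0 0.5 0 0 0 -1;0 0 0.5 0 0 0 -1;0 0 0.15 0 0 0 -1;0 0 0 0 0 0 -1;0 0 0 0 0 0 -1",
)

```text
t: 51.65
tool_pos: [0.6023, 0.097, 0.0752]
ee_rot: [0.0, -0.023, 1.0, 0.001]
contact_force: [1.0, -0.6, -1.2]
gripper_width: 0.0137
gripper_force: 30.0
```

Run:
```python
from look import *
plan((.6015,.0957,.0413),92.6)
f=cams.grab_frame("scene"); im=f["image"]; W=cloud(f); z=st()[1][2]-.0193
b=box(W,(.5,.02,z+.008),(.72,.15,z+.022))&mask(im,"green"); print("tongue end",np.percentile(W[b][:,0],[97,99,99.7]).round(4),rect(W[b])[:5])
```

```text
t 51.65 pos [0.6023 0.097  0.0752] w 0.0137 turn [ 0.008  0.006 -0.003] shift [ 0.018 -0.025  0.679]
tongue end [0.6439 0.6445 0.6452] (array([616.4, 100. ]), 58.1, 51.2, 'rectang', 0.35)
```

Emit:
drive_tool(
  series="0.02 -0.03 0.2 0 0 0 -1;0 0 0.2 0 0 0 -1;0 0 0.1 0 0 0 -1;0 0 0.06 0 0 0 -1;0 0 0.06 0 0 0 -1;0 0 0 0 0 0 -1",
)

```text
t: 52.45
tool_pos: [0.6009, 0.095, 0.0434]
ee_rot: [-0.0, -0.023, 1.0, 0.0]
contact_force: [0.4, 0.1, -1.7]
gripper_width: 0.0136
gripper_force: 30.0
```

Nearly down without resistance; last 2 mm, release, rise and check.

Emit:
drive_tool(
  series="0 0 0.035 0 0 0 -1;0 0 0 0 0 0 -1;0 0 0 0 0 0 -0.3;0 0 0 0 0 0 -0.3;0 0 0 0 0 0 -0.3;0 0 -0.2 0 0 0 -0.3;0 0 -0.6 0 0 0 -0.3;0 0 -0.6 0 0 0 -0.3;0 0 -0.5 0 0 0 -0.3;0.1 -0.8 0 0 0 0 0;0.1 -0.8 0 0 0 0 0;0.1 -0.8 0 0 0 0 0;0.1 -0.8 0 0 0 0 0;0.1 -0.8 0 0 0 0 0;0 0 0 0 0 0 0",
)

```text
t: 54.32
tool_pos: [0.5845, -0.1104, 0.1367]
ee_rot: [-0.001, -0.019, 1.0, -0.001]
contact_force: [-0.1, 0.6, 0.0]
gripper_width: 0.044
gripper_force: 0.0
```

Run:
```python
from look import *
plan((.5834,-.0285,.029),92.6)
F=[]
for c in("scene","top"):
    f=cams.grab_frame(c); im=f["image"]; W=cloud(f); F.append(im); cap_check(W,im)
    for n,y,x in(("yellow",.235,.571),("white",.165,.574),("green",.095,.5775)):
        m=box(W,(x-.035,y-.025,.03),(x+.06,y+.025,.046))&~mask(im,"blue"); P=W[m]
        if len(P)>30:
            A=np.c_[P[:,:2]-P[:,:2].mean(0),np.ones(len(P))]; q=np.linalg.lstsq(A,P[:,2],rcond=None)[0]; print(c,n,np.percentile(P[:,2],[10,50,90]).round(4),"tilt",q[:2].round(3))
cv2.imwrite("pics/m7.png",cv2.vconcat([cv2.resize(F[0][120:310,60:420],(520,274)),cv2.resize(F[1][130:300,180:440],(520,320))]))
```

```text
t 54.33 pos [ 0.5845 -0.1104  0.1367] w 0.044 turn [-0.02  -0.011 -0.057] shift [-0.052  1.638  2.155]
no cap -0.0705
cap [ 438.5 -240.8] [0.0444 0.0484] 19
scene yellow [0.0353 0.0376 0.0402] tilt [-0.013 -0.001]
scene white [0.0352 0.0377 0.0404] tilt [-0.012 -0.002]
scene green [0.0357 0.0377 0.0402] tilt [-0.012 -0.003]
cap [409.8 -68.9] [0.0467 0.0509] 152
cap [ 419.7 -234.4] [0.0462 0.0506] 159
top yellow [0.0346 0.0382 0.042 ] tilt [-0.012 -0.004]
top white [0.0352 0.0383 0.0421] tilt [-0.018 -0.016]
top green [0.035  0.0387 0.0418] tilt [-0.006 -0.009]
```

View pics/m7.png

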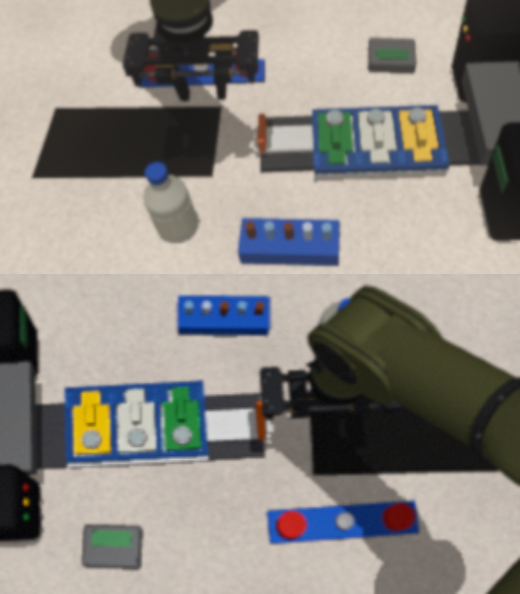

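Emit:
drive_tool(
  series="0 0 0 0 0 0.8 -1;0 0 0 0 0 0.8 -1;0 0 0 0 0 0.8 -1;0 0 0 0 0 0.8 -1;0 0 0 0 0 0.8 -1;0 0 0 0 0 0.8 -1;0 0 0 0 0 0.8 -1;0 0 0 0 0 0.8 -1;0 0 0 0 0 0.8 -1;0 0 0 0 0 0.8 -1;0 0 0 0 0 0.8 -1;0 0 0 0 0 0.8 -1;0 0 0 0 0 0.8 -1;0 0 0 0 0 0.8 -1;0 0 0 0 0 0.8 -1;0 0 0 0 0 0.8 -1;0 0 0 0 0 0.25 -1;0 0 0 0 0 0 -1",
)

```text
t: 56.68
tool_pos: [0.5852, -0.1046, 0.1371]
ee_rot: [-0.0, 0.688, 0.726, 0.0]
contact_force: [0.9, 0.5, -0.4]
gripper_width: 0.0005
gripper_force: 0.0
```

Run:
```python
from h import *
plan((.5865,-.09,.035),2.6); print(np.round(st()[0]["joints"],2))
```

```text
t 56.67 pos [ 0.5852 -0.1046  0.1371] w 0.0005 turn [ 0.    -0.006  0.062] shift [0.29  0.039 2.042]
[ 0.47  0.86 -0.67  1.73  0.71  0.81 -0.49]
```

Emit:
drive_tool(
  series="0 0.04 0.7 0 0 0.06 -1;0 0 0.7 0 0 0 -1;0 0 0.5 0 0 0 -1;0 0 0.14 0 0 0 -1;0 0 0 0 0 0 -1;0.4 0 0 0 0 0 -1;0.3 0 0 0 0 0 -1;0.2 0 0 0 0 0 -1;0.2 0 0 0 0 0 -1;0.2 0 0 0 0 0 -1;0.2 0 0 0 0 0 -1;0.3 0 0 0 0 0 -1;0.3 0 0 0 0 0 -1;0 0 0 0 0 0 -1",
)

```text
t: 58.42
tool_pos: [0.5824, 0.0026, 0.0349]
ee_rot: [-0.001, 0.691, 0.723, 0.001]
contact_force: [0.2, -0.7, -0.2]
gripper_width: 0.0003
gripper_force: 0.0
```

Run:
```python
from h import *; from seg import *
plan((.574,.216,.035),2.6); print(st()[0]["contact_force"].__class__, np.round(st()[0]["contact_force"],1))
f=cams.grab_frame("scene"); im=f["image"]; W=cloud(f); m=mask(im,"orange")&box(W,(.4,-.1,.03),(.75,.3,.07)); print(rect(W[m])[0] if m.sum()>9 else "")
```

```text
t 58.42 pos [0.5824 0.0026 0.0349] w 0.0003 turn [-0.001 -0.027  0.008] shift [ 4.27e+00  2.60e-02 -1.00e-03]
<class 'numpy.ndarray'> [ 0.2 -0.7 -0.2]
```

Run:
```python
from h import *; from seg import *
f=cams.grab_frame("scene"); im=f["image"]; cv2.imwrite("pics/m8.png",cv2.resize(im[130:290,200:440],(720,480)))
```

View pics/m8.png

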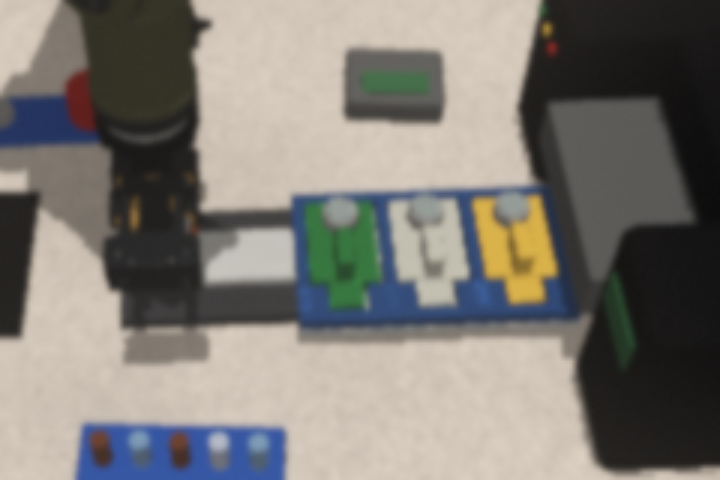

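Emit:
drive_tool(
  series="0.2 0 0 0 0 0 -1;0.3 0 0 0 0 0 -1;0.3 0 0 0 0 0 -1;0.3 0 0 0 0 0 -1;0.3 0 0 0 0 0 -1;0.3 0 0 0 0 0 -1;0.3 0 0 0 0 0 -1;0.3 0 0 0 0 0 -1;0.3 0 0 0 0 0 -1;0.3 0 0 0 0 0 -1;0.3 0 0 0 0 0 -1;0.3 0 0 0 0 0 -1;0.2 0 0 0 0 0 -1;0.1 0 0 0 0 0 -1;0 0 0 0 0 0 -1",
)

```text
t: 60.4
tool_pos: [0.575, 0.1903, 0.0352]
ee_rot: [-0.0, 0.692, 0.722, 0.001]
contact_force: [0.7, -0.4, -0.4]
gripper_width: 0.0002
gripper_force: 0.0
```

Emit:
drive_tool(
  series="0.1 0 0 0 0 0 -1;0.1 0 0 0 0 0 -1;0.1 0 0 0 0 0 -1;0.1 0 0 0 0 0 -1;0 0 0 0 0 0 -1",
)

```text
t: 61.02
tool_pos: [0.5731, 0.2104, 0.035]
ee_rot: [-0.001, 0.691, 0.722, 0.0]
contact_force: [-0.1, -0.5, -0.2]
gripper_width: 0.0003
gripper_force: 0.0
```

Emit:
drive_tool(
  series="0.06 0 0 0 0 0 -1;0.06 0 0 0 0 0 -1;0 0 0 0 0 0 -1",
)

```text
t: 61.4
tool_pos: [0.5728, 0.2142, 0.0348]
ee_rot: [0.0, 0.692, 0.722, -0.001]
contact_force: [-1.4, -4.1, 3.2]
gripper_width: 0.0003
gripper_force: 1.6
```

Resistance rising: at the stop. A touch more, then back off and look.

Emit:
drive_tool(
  series="0.06 0 0 0 0 0 -1;0 0 0 0 0 0 -1",
)

```text
t: 61.65
tool_pos: [0.5728, 0.2141, 0.0348]
ee_rot: [0.002, 0.692, 0.721, -0.003]
contact_force: [-1.6, -8.1, 6.7]
gripper_width: -0.0
gripper_force: 4.0
```

Emit:
drive_tool(
  series="-0.3 0 0 0 0 0 -1;-0.8 0 0 0 0 0 -1;-0.8 0 0 0 0 0 -1;-0.8 0 0 0 0 0 -1;0 0 -0.8 0 0 0 -1;0 0 -0.8 0 0 0 -1;0 0 -0.8 0 0 0 -1;0 0 0 0 0 0 -1",
)

```text
t: 62.65
tool_pos: [0.5813, 0.0846, 0.158]
ee_rot: [0.001, 0.692, 0.722, 0.004]
contact_force: [0.2, 1.1, -0.3]
gripper_width: 0.0006
gripper_force: 0.0
```

Run:
```python
from look import *
F=[]
for c in("scene","top"):
    f=cams.grab_frame(c); im=f["image"]; W=cloud(f); F.append(im); cap_check(W,im)
    m=mask(im,"orange")&box(W,(.4,-.1,.03),(.75,.3,.07)); print(rect(W[m])[0] if m.sum()>9 else "")
    m=box(W,(.35,.25,.1),(.9,.6,.125)); print("face", np.round(np.percentile(W[m][:,1],[.5,1,2]),4))
    print([np.round(a["xyz"],3) for a in spotter.tip_of(f,"handle")[:1]])
cv2.imwrite("pics/m9.png",cv2.vconcat([cv2.resize(F[0][120:310,60:420],(520,274)),cv2.resize(F[1][130:300,180:440],(520,320))]))
```

```text
cap [415.2 -69.5] [0.0447 0.0483] 177
cap [ 422.7 -235.2] [0.0464 0.0495] 175
[575. 231.]
face [0.3138 0.3144 0.3151]
[array([0.57 , 0.23 , 0.046])]
cap [408.9 -69.3] [0.0461 0.0501] 144
no cap -0.239
[569.8 230.6]
face [0.3151 0.3159 0.3169]
[array([0.568, 0.229, 0.043])]
```

View pics/m9.png

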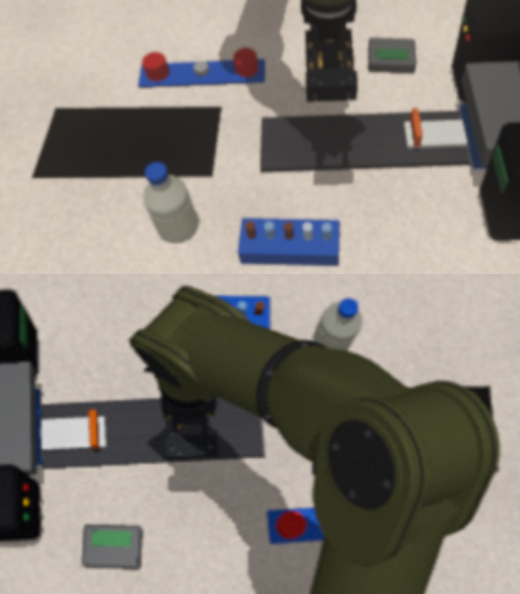

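Run:
```python
from rig import bot
print(bot.hand_in())
```

```text
the job is handed in; nothing more can be done
None
```

I loaded all three cassettes, set both red caps on their own posts and pushed the carriage in to its stop. The job is handed in at about 63 s of the 208 s allowed, with no verdict returned.

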